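Load the lacquer curing chest and start its mister

TASK

Take every freshly lacquered box by its wooden stick, without touching the wet lacquer, and set it down gently and upright in a bay of its own in the curing chest; slide the lid fully shut. Then work the mister's pump lever with full strokes until the gauge needle stands in the green, and let the lever come up. Last, pull the timer knob up to unlock it, turn it to the red mark and push it fully home; leave the brush and bowl where they are.

Things in the scene. Friction and masses are not known exactly. Their poses are not given: they have to be found in the camera images.
- chest: Curing chest: open wooden trough, outside 240 (its x) by 236 (y) by 114 mm high, walls 12 mm, inner floor 12 mm over the bench. Two crossed slats, 8 mm wide, 10 mm high, part the floor into four bays 104 (x) by 102 mm (y), centred 56 mm (x) and 55 mm (y) from its middle. Rails for the open lid run out behind (+x) at rim height, to x 360 mm. Origin: under its middle, on the bench. Fixed.
- lid (a joint): Sliding wooden lid of the chest, 240 by 230 by 10 mm, lying on the rim (its top face at 125 mm over the bench); m along the chest's +x: 0 = fully shut, 0.23 = fully open (lid's front edge 110 mm behind the chest's middle, all four bays clear). Stays where it is left; slides with about 3 N of friction.
- lid_grip (a point): Upper part of the lid's wooden grip: a standing batten 18 mm thick (along the chest's x), 90 mm long (y) and 40 mm tall, its foot on the lid 125 mm and its top 165 mm over the bench; this point is on its middle plane, 150 mm over the bench. With the lid shut it is 70 mm in front (-x) of the chest's middle.
- mister: Humidifying unit: green steel cabinet 200 by 200 mm, its top 100 mm over the bench; its front faces its -x. Carries the timer knob (at x -50, y -50 mm), the gauge (round, 84 mm across, 28 mm high, at x +48, y -45 mm) and the pump lever (pivot at x +72, y +70, z +150 mm in a steel bracket). Origin: under its middle, on the bench; z up. Does not move.
- lever (a joint): Pump lever, rad: 0 = raised (at rest, sloping up by 0.55 rad (31 degrees) towards the unit's front), 0.66 = fully down. Pressed down it swings in the unit's x-z plane about its pivot; a spring brings it up again when let go (about 2 N at the sleeve when raised, 8 N when down).
- lever_grip (a point): Middle of the black sleeve (22 mm thick, 90 mm long) at the lever's end, on the lever's centre line, 185 mm from the pivot. About 247 mm over the bench when raised and 130 mm when down; the sleeve is clear of the cabinet's front or above it.
- gauge (a joint): Needle of the pressure gauge, rad clockwise from rest (0 to 3.3). Each full pump stroke (lever pressed well down, then let up fully) moves it on by about 0.45; it does not fall back. The green zone begins at 2.15 and goes on to the end of the scale: five full strokes or so from rest; more strokes do no harm.
- timer_pull (a joint): How far the timer knob is pulled up out of the unit, m: 0 = pushed home, 0.014 = fully out. Stays where it is left (about 4 N of friction). Only when pulled out by more than 8 mm can it be turned away from zero, and it does not go home between about 0.1 and 0.7 rad.
- timer (a joint): Turn of the timer knob, rad clockwise seen from above: 0 = off, up to 2.2. At 0 its white pointer is along the unit's +x. Light friction (0.04 N m).
- timer_grip (a point): On the knob's axis, in the middle of its black bar grip (50 mm long, 16 mm thick, 35 mm tall, standing on a 50 mm disc), 11 mm below the bar's top; x axis along the bar towards the end with the white pointer, z up. With the knob home it is 133 mm over the bench; the bar's foot is 109 mm and its top 144 mm over the bench.
- marker_ring: Flat dark ring, 80 mm across, 4 mm high, lying on the unit round the timer knob, with one red mark: the wanted time. Origin on the knob's axis, x axis from there to the red mark (between 0.9 and 1.35 rad clockwise from the knob's off position). Does not move.
- box1: Freshly lacquered black-brown box, open on top, 84 (x) by 64 (y) by 38 mm high, with a round wooden holding stick (26 mm thick) stuck upright in its middle, top 90 mm over the box's underside; 0.2 kg. Origin: centre of its underside, z up. Some of the four may be absent.
- box1_shell: The lacquered (wet) part of box1 alone, 38 mm high, without the stick; same origin and axes as box1.
- box2: Freshly lacquered red-brown box, open on top, 84 (x) by 64 (y) by 38 mm high, with a round wooden holding stick (26 mm thick) stuck upright in its middle, top 90 mm over the box's underside; 0.2 kg. Origin: centre of its underside, z up. Some of the four may be absent.
- box2_shell: The lacquered (wet) part of box2 alone, 38 mm high, without the stick; same origin and axes as box2.
- box3: Freshly lacquered black-brown box, open on top, 84 (x) by 64 (y) by 38 mm high, with a round wooden holding stick (26 mm thick) stuck upright in its middle, top 90 mm over the box's underside; 0.2 kg. Origin: centre of its underside, z up. Some of the four may be absent.
- box3_shell: The lacquered (wet) part of box3 alone, 38 mm high, without the stick; same origin and axes as box3.
- box4: Freshly lacquered red-brown box, open on top, 84 (x) by 64 (y) by 38 mm high, with a round wooden holding stick (26 mm thick) stuck upright in its middle, top 90 mm over the box's underside; 0.2 kg. Origin: centre of its underside, z up. Some of the four may be absent.
- box4_shell: The lacquered (wet) part of box4 alone, 38 mm high, without the stick; same origin and axes as box4.
- brush: Bystander: lacquer brush, 150 mm long, lying on the bench.
- bowl: Bystander: white bowl, 110 mm across, 55 mm high.
There are look-alikes about, which are no part of the job. Leave any yellow look-alike of the box3 alone.

How it is judged (in metres and radians):
On the way, in this order (a step that is already met when the one before it is completed fails the run):
1. every box stands upright in a bay of the chest (x of box1 in the frame of chest between -0.108 and 0.108 m and y of box1 in the frame of chest between -0.106 and 0.106 m and z of each of box1, box2, box3, box4 in the frame of chest below 0.017 m and angle between each of box1, box2, box3, box4's own z axis and vertical below 0.08 rad and x of box2 in the frame of chest between -0.108 and 0.108 m and y of box2 in the frame of chest between -0.106 and 0.106 m and x of box3 in the frame of chest between -0.108 and 0.108 m and y of box3 in the frame of chest between -0.106 and 0.106 m and x of box4 in the frame of chest between -0.108 and 0.108 m and y of box4 in the frame of chest between -0.106 and 0.106 m), for 0.2 s.
2. the lid is shut over them (all of step 1 and value of joint lid below 0.008 m), for 0.2 s.
3. the gauge needle is in the green, the lid shut (value of joint gauge above 2.15 rad and value of joint lid below 0.008 m), for 0.2 s.
4. the timer knob is pulled out (value of joint timer_pull above 0.009 m), for 0.2 s.
5. the knob, still pulled out, is turned to the red mark (value of joint timer_pull above 0.009 m and angle between the x axis of timer_grip and the x axis of marker_ring, either way round below 0.15 rad), for 0.05 s.
6. the knob is pushed home at the red mark (value of joint timer_pull below 0.003 m and angle between the x axis of timer_grip and the x axis of marker_ring, either way round below 0.15 rad), for 0.2 s.
At the end, for the whole second after the job is handed in: All boxes upright on the chest floor (within 5 mm, not on a slat; tilt under 0.08 rad), at rest; lid shut within 8 mm; needle in the green (2.15 rad or more); lever up (under 0.06 rad); knob home within 3 mm, pointer within 0.15 rad of the red mark (all of step 1 and all of step 3 and all of step 6 and value of joint lever below 0.06 rad and linear speed of each of box1, box2, box3, box4 below 0.03 m/s); the robot touches nothing.
It fails at once if the fingers touch the wet lacquer of a box (over 2 N) (contact force between the fingers and box1_shell above 2 N or contact force between the fingers and box2_shell above 2 N or contact force between the fingers and box3_shell above 2 N or contact force between the fingers and box4_shell above 2 N).
It fails at once if a box is dropped (falls free from more than about 2 cm) ((height (world z) of box1 above 0.03 m and linear speed of box1 above 0.6 m/s and contact force between the fingers and box1 below 0.05 N) or (height (world z) of box2 above 0.03 m and linear speed of box2 above 0.6 m/s and contact force between the fingers and box2 below 0.05 N) or (height (world z) of box3 above 0.03 m and linear speed of box3 above 0.6 m/s and contact force between the fingers and box3 below 0.05 N) or (height (world z) of box4 above 0.03 m and linear speed of box4 above 0.6 m/s and contact force between the fingers and box4 below 0.05 N)).
It fails at once if the brush is moved by more than 3 cm (distance of brush from where it was at the start of the episode above 0.03 m).
It fails at once if the bowl is moved by more than 3 cm (distance of bowl from where it was at the start of the episode above 0.03 m).
Of box1, box2, box3, box4 only 2 to 4 are there at a start; the rules pass over those that are not, and their reading is None.
At some moment in a run one of box1, box2, box3, box4 may be knocked a few centimetres aside while the robot is not near it.
It also fails if it takes over 210 s, if anything falls off the work surface, if the arm or the gripper's body presses on something with over 40 N, if the wrist force passes 120 N, or if a joint passes its speed limit or range.

ROBOT

A 6-joint arm with a two-finger parallel gripper is mounted at the origin on the work surface. World frame = base frame: x ahead of the robot, y to its left, z up, the work surface at z = 0. Lengths are in m, angles in degrees, forces in N, time in s.
With the tool pointing down it reaches from about 0.375 to 0.9 m from the base axis. Payload 3.1 kg.
Tool frame: the origin (TCP) lies between the finger pads; the fingertips stand 11 mm ahead of it and the grasp point (between the pads) lies 8 mm behind it; x points along the fingers, y is the direction in which the jaws open and shut, and the axes are right-handed (so a half turn about x gives the same grasp; the last joint's range is limited). The gripper opens to 87 mm and grips with 3 to 60 N. Pads are 19 mm wide; open, the fingers measure 117 mm over their backs; the gripper's body (75 mm by 190 mm) begins 51 mm behind the grasp point.
Start: joints at [53.772, 30.224, 82.088, -0, 67.689, -10.227], TCP at [0.274, 0.562, 0.204] pointing down, gripper open.
Joint ranges: [-176.69, 176.69], [-43.24, 126.21], [12.49, 139.97], [-82, 262], [0, 151.66], [-163.58, 163.58]. Speed limits (degrees/s): [159.86, 159.86, 180, 180, 180, 180].

INTERFACE

Orientations are given as a 3x3 rotation matrix whose columns are the frame's x, y, z axes.
In Python, from rig import bot gives the robot as it stands.
- The arm moves only by the shell command python3 -m inch 'ROWS' [OPENING]. ROWS is a JSON object of lists of equal length, an entry for each row: "dp": the shift along the tool's x, y, z in mm, a list of three; "yaw": the turn about the tool's x in degrees. In form: {"dp": [[tx, ty, tz], ...], "yaw": [yaw, ...]}. A call has 1 to 20 rows; each row shifts and turns the commanded pose from where the row before left it, along the tool's axes as they then stand; what a row does not reach is not made up. A row lasts 1/12 s, in which the tool goes at most 41.7 mm and 7.16 degrees, less where a joint would pass 70% of its speed; a pose out of reach is approached as far as the arm can. A call is refused whole if a number of a shift passes 41.7 or a number of a turn 7.16, either way. A call with a gripper value outside its range is refused whole. OPENING is the finger opening in mm, from 0 to 87, set as the call begins (- or left out, the last holds). The fingers move at their own pace and stop on an object; the grip force is fixed at half the most. Time passes only in rows, so rows that do not move let the fingers close. It gives the time, the measured TCP pose, the force and the opening at its end, in the units of the state.
- bot.read_state(): the state, without advancing time (a new reading comes with each control period).
- bot.capture(name): name is "scene" or "top" or "wrist"; returns a dict with "color" (420x560x3 uint8, red, green, blue), "intrinsics" (3x3 intrinsics, pixels), "pose" (4x4, takes a point from camera to world coordinates). Camera axes: x right, y down, z forward; pixel columns grow to the right and rows downward; lengths in m; the calibration is good to about 2 mm. A picture is of the moment at which its call begins. There is no depth.
- bot.hand_in(): hands the job in, once; it reports no verdict.
The state is a dict: "time_s": time; "joint_positions": joint angles; "qvel": joint speeds; "tau": joint torques, N m; "position": TCP position; "tcp_rot": TCP orientation; "force": force on the tool from outside, world axes, zero at the start; "moment": the same for the moment, N m; "opening": opening from 0.0 (shut) to 1.0 (fully open).
Only numpy, scipy, OpenCV 4.12 (cv2) and the standard library are available. Lean on these libraries where they do the work, as an engineer would, in place of code of your own. Each camera call takes 0.05 s, during which the arm holds its last target.

## Working session

There is one attempt and no reset: what is moved stays moved. The work goes in short steps, Python scripts to look and compute and a shell command to move; the robot and the scene stay as the last step left them, time stands still between calls to the robot, and variables do not carry over. Pictures are saved under pics/ and viewed, and the job is handed in when it is done.

```bash
ls; mkdir -p pics
cat > h.py <<'E'
import numpy as np, cv2, json
from rig import bot
def cap(name, fn=None):
    c=bot.capture(name)
    im=cv2.cvtColor(np.array(c["color"]),cv2.COLOR_RGB2BGR)
    if fn:
        cv2.imwrite("pics/%s.png"%fn,im)
        np.savez("pics/%s.npz"%fn,K=c["intrinsics"],T=c["pose"],im=im)
    return im,np.array(c["intrinsics"]),np.array(c["pose"])
def load(fn):
    d=np.load("pics/%s.npz"%fn); return d["im"],d["K"],d["T"]
def ray(K,T,u,v):
    d=T[:3,:3]@np.linalg.solve(K,[u,v,1.0]); return T[:3,3],d/np.linalg.norm(d)
def onz(K,T,u,v,z):
    o,d=ray(K,T,u,v); return o+d*(z-o[2])/d[2]
def tri(rays):
    A=np.zeros((3,3));b=np.zeros(3)
    for o,d in rays:
        P=np.eye(3)-np.outer(d,d);A+=P;b+=P@o
    x=np.linalg.solve(A,b); return x,[np.linalg.norm((np.eye(3)-np.outer(d,d))@(x-o)) for o,d in rays]
def proj(K,T,p):
    q=np.linalg.inv(T)@np.append(p,1); q=K@q[:3]; return q[:2]/q[2]
E
python3 - <<'E'
from h import *
for n in ["scene","top","wrist"]:
    im,K,T=cap(n,n+"0"); print(n,K.tolist(),T.round(3).tolist())
s=bot.read_state();print(s)
E
```

```text
pics
scene [[429.5714762561567, 0.0, 281.1063958806569], [0.0, 429.5714762561567, 204.51964369774237], [0.0, 0.0, 1.0]] [[-0.826, 0.458, -0.329, 0.863], [0.564, 0.678, -0.471, 0.441], [0.007, -0.575, -0.818, 1.113], [0.0, 0.0, 0.0, 1.0]]
top [[519.5876194406211, 0.0, 285.47602669337635], [0.0, 519.5876194406211, 209.70444181733683], [0.0, 0.0, 1.0]] [[0.005, -0.994, 0.106, 0.305], [-1.0, -0.005, -0.005, -0.111], [0.005, -0.106, -0.994, 1.929], [0.0, 0.0, 0.0, 1.0]]
wrist [[334.7924392321587, 0.0, 285.5515472819397], [0.0, 334.7924392321587, 208.52674423515728], [0.0, 0.0, 1.0]] [[0.437, 0.861, 0.26, 0.203], [0.899, -0.418, -0.129, 0.596], [-0.003, 0.29, -0.957, 0.384], [0.0, 0.0, 0.0, 1.0]]
{'time_s': 0.15, 'joint_positions': array([ 5.37726970e+01,  3.02667756e+01,  8.21383316e+01, -3.01860629e-04,
        6.76913375e+01, -1.02263712e+01]), 'qvel': array([ 0.03329868, -0.14806104, -0.24434241, -0.0677562 ,  0.02891832,
       -0.00259073]), 'tau': array([ 9.08804577e-04, -4.40429163e+01, -1.76843262e+01,  6.32529496e-02,
        5.52471774e-02, -1.02748177e-04]), 'position': array([0.27360179, 0.56127363, 0.20280261]), 'tcp_rot': array([[-9.90868244e-04,  4.38383142e-01,  8.98787649e-01],
       [-1.36074439e-03,  8.98786667e-01, -4.38384164e-01],
       [-9.99998583e-01, -1.65740120e-03, -2.94051765e-04]]), 'force': array([ 0.27442608, -0.58154829, -0.4493851 ]), 'moment': array([0.00087762, 0.02507793, 0.02678346]), 'opening': 1.0045165372977483}
```

View pics/top0.png

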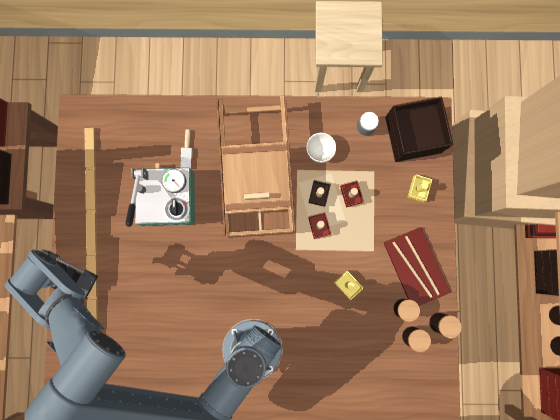

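View pics/scene0.png

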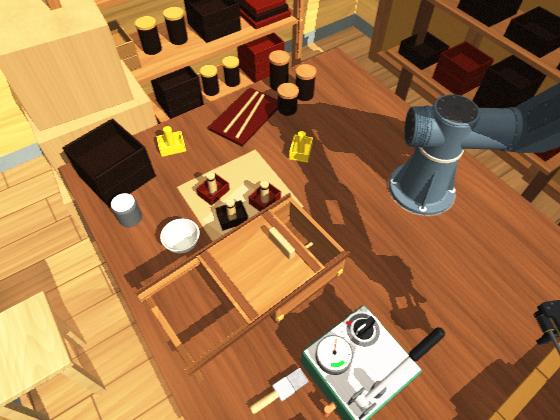

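View pics/wrist0.png

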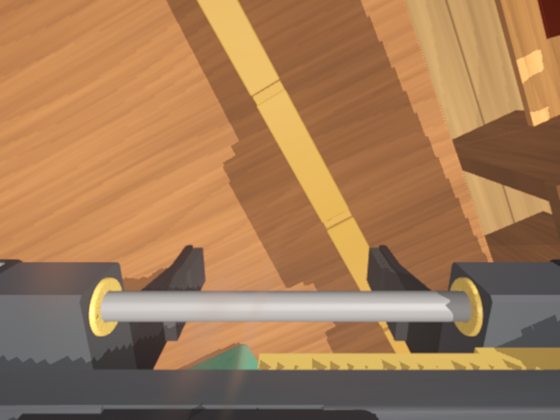

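Run:
```python
from h import *
im,K,T=load("top0")
c=im[80:260,100:300]; cv2.imwrite("pics/z1.png",cv2.resize(c,None,fx=4,fy=3.3,interpolation=cv2.INTER_CUBIC)[:600])
c=im[120:300,270:450]; cv2.imwrite("pics/z2.png",cv2.resize(c,None,fx=3.3,fy=3.3,interpolation=cv2.INTER_CUBIC))
im,K,T=load("scene0")
c=im[170:420,130:460]; cv2.imwrite("pics/z3.png",cv2.resize(c,None,fx=2.4,fy=2.4,interpolation=cv2.INTER_CUBIC))
```

```text
(no output)
```

View pics/z1.png

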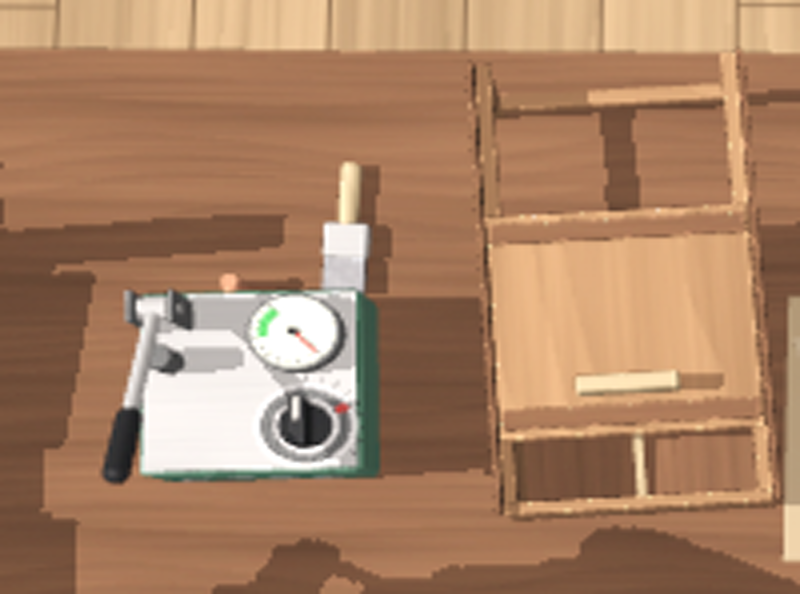

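View pics/z2.png

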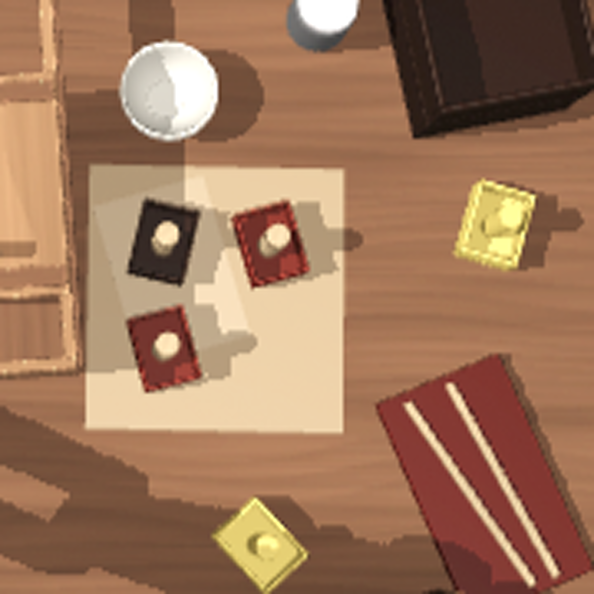

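View pics/z3.png

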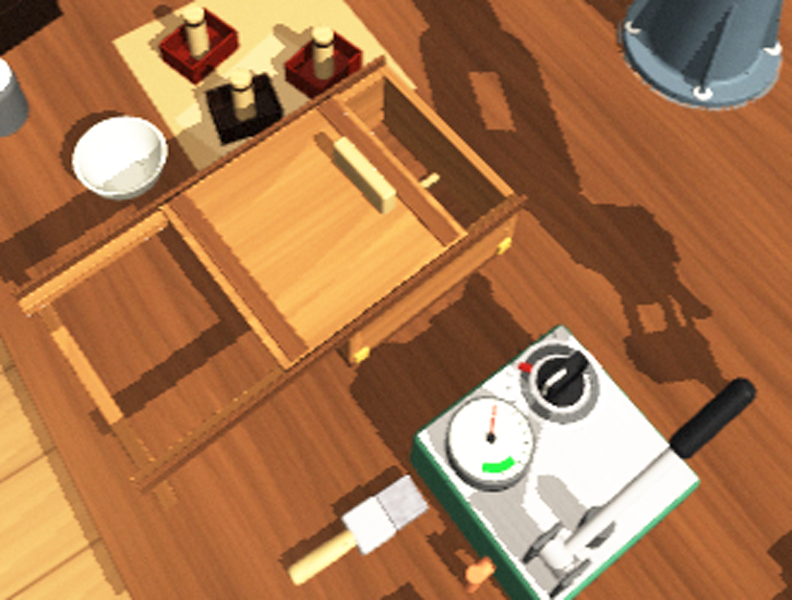

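Run:
```python
from h import *
_,Kt,Tt=load("top0"); _,Ks,Ts=load("scene0")
z1=lambda a,b:(100+a/4,80+b/3.3); z2=lambda a,b:(270+a/3.3,120+b/3.3); z3=lambda a,b:(130+a/2.4,170+b/2.4)
def two(n,a,b): x,e=tri([ray(Kt,Tt,*a),ray(Ks,Ts,*b)]); print(n,x.round(4),np.round(e,4))
two("black",z2(167,232),z3(241,77)); two("redA",z2(277,236),z3(197,12)); two("redB",z2(168,344),z3(323,36))
two("gripL",z1(577,380),z3(390,195)); two("gripR",z1(677,374),z3(343,142))
two("knobbar front/pointer",z1(296,398),z3(585,358))
two("lever sleeve mid",z1(122,447),z3(715,415))
two("pivot",z1(158,305),z3(565,545))
two("front L corner",z1(508,516),z3(523,198));two("front R corner",z1(777,500),z3(383,62))
for n,p,z in [("chest FL",(508,516),.114),("chest FR",(777,500),.114),("railback R",(738,53),.114),("railback L",(475,65),.114),("gauge c",(293,331),.128),("redmark",(343,407),.104),("knob ring c",(306,425),.104),("mist BL",(130,292),.1),("mist FL",(140,474),.1),("mist FR",(360,470),.1),("mist BR",(358,292),.1),("bowl",(0,0),.05)]:
    print(n,onz(Kt,Tt,*z1(*p),z).round(4))
```

```text
black [ 0.5696 -0.2442  0.0827] [0.0024 0.0024]
redA [ 0.5652 -0.3634  0.0839] [0.003 0.003]
redB [ 0.4485 -0.2457  0.0754] [0.002 0.002]
gripL [0.5397 0.0246 0.159 ] [0.0035 0.0035]
gripR [ 0.5451 -0.0599  0.157 ] [0.0055 0.0055]
knobbar front/pointer [0.5085 0.2687 0.1929] [0.0161 0.0161]
lever sleeve mid [0.4612 0.3872 0.242 ] [0.0022 0.0022]
pivot [0.6148 0.3869 0.1655] [0.0056 0.0056]
front L corner [0.4012 0.0872 0.1056] [0.0032 0.0032]
front R corner [ 0.4211 -0.1507  0.1059] [0.0006 0.0006]
chest FL [0.4029 0.0839 0.114 ]
chest FR [ 0.421  -0.1509  0.114 ]
railback R [ 0.9085 -0.1143  0.114 ]
railback L [0.8934 0.1217 0.114 ]
gauge c [0.5975 0.2738 0.128 ]
redmark [0.5193 0.2325 0.104 ]
knob ring c [0.4998 0.2646 0.104 ]
mist BL [0.6438 0.426  0.1   ]
mist FL [0.4468 0.4101 0.1   ]
mist FR [0.4521 0.2166 0.1   ]
mist BR [0.645  0.2231 0.1   ]
bowl [0.9868 0.5737 0.05  ]
```

```bash
cat >> h.py <<'E'
def to(p,yawdeg,rowmm=25):
    s=bot.read_state(); P=np.array(s["position"]); R=np.array(s["tcp_rot"])
    a=np.degrees(np.arctan2(R[1,1],R[0,1])); dy=-((yawdeg-a+180)%360-180)
    c,sn=np.cos(np.radians(yawdeg)),np.sin(np.radians(yawdeg))
    R2=np.array([[0,c,sn],[0,sn,-c],[-1,0,0]]).astype(float)
    d=np.array(p)-P
    print("t",s["time_s"],"pos",P.round(4),"yawnow",a.round(2),"F",np.round(s["force"],1))
    print(" yaw rows total",dy.round(2)," now-axes",(R.T@d*1000).round(1)," after-yaw axes",(R2.T@d*1000).round(1),"dist",round(np.linalg.norm(d)*1000))
CY=4.4; CO=np.array([.531,-.0245])
def ch(x,y,z):
    a=np.radians(CY); return np.array([CO[0]+x*np.cos(a)-y*np.sin(a),CO[1]+x*np.sin(a)+y*np.cos(a),z])
E
python3 -m inch '{"dp":[[-20,0,0],[-32,0,0],[-32,0,0],[-32,0,0],[-14,0,0],[0,0,0]],"yaw":[-6,-6,-6,-6,-6.4,0]}'
python3 - <<'E'
from h import *
to(ch(-.08,0,.333),94.4)
E
```

```text
time_s: 0.65
position: [0.2752, 0.5636, 0.3382]
tcp_rot: [[0.005, -0.079, 0.997], [0.007, 0.997, 0.079], [-1.0, 0.007, 0.006]]
force: [0.2, 1.4, 0.6]
opening: 1.001
t 0.65 pos [0.2752 0.5636 0.3382] yawnow 94.51 F [0.2 1.4 0.6]
 yaw rows total 0.11  now-axes [   1.8 -606.3  128.7]  after-yaw axes [   5.2 -606.   129.9] dist 620
```

```bash
python3 -m inch '{"dp":[[0,-10,8],[0,-20,8],[0,-30,8],[0,-35,8],[0,-38,8],[0,-38,8],[0,-38,8],[0,-38,8],[0,-38,8],[0,-38,8],[0,-38,8],[0,-38,8],[0,-38,8],[0,-38,8],[0,-38,8],[0,-38,6],[0,-30,4],[0,-20,0],[0,-7,0],[0,0,0]],"yaw":[0,0,0,0,0,0,0,0,0,0,0,0,0,0,0,0,0,0,0,0]}' 0
python3 - <<'E'
from h import *
to(ch(-.08,0,.333),94.4)
cap("wrist","w1");cap("top","t1")
E
```

```text
time_s: 2.32
position: [0.4489, -0.0359, 0.3316]
tcp_rot: [[-0.004, -0.072, 0.997], [0.001, 0.997, 0.072], [-1.0, 0.002, -0.004]]
force: [0.8, 0.1, -0.4]
opening: 0.006
t 2.3167 pos [ 0.4489 -0.0359  0.3316] yawnow 94.1 F [ 0.8  0.1 -0.4]
 yaw rows total -0.3  now-axes [-1.5  5.1  2.7]  after-yaw axes [-1.4  5.1  2.7] dist 6
```

View pics/w1.png

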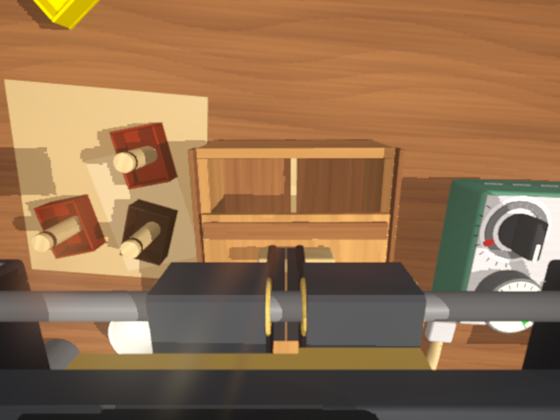

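Run:
```python
from h import *
im,K,T=load("w1")
cv2.imwrite("pics/z4.png",cv2.resize(im[100:290,0:250],None,fx=3.1,fy=3.1,interpolation=cv2.INTER_CUBIC))
cv2.imwrite("pics/z5.png",cv2.resize(im[120:260,180:420],None,fx=3.3,fy=3.3,interpolation=cv2.INTER_CUBIC))
```

```text
(no output)
```

View pics/z4.png

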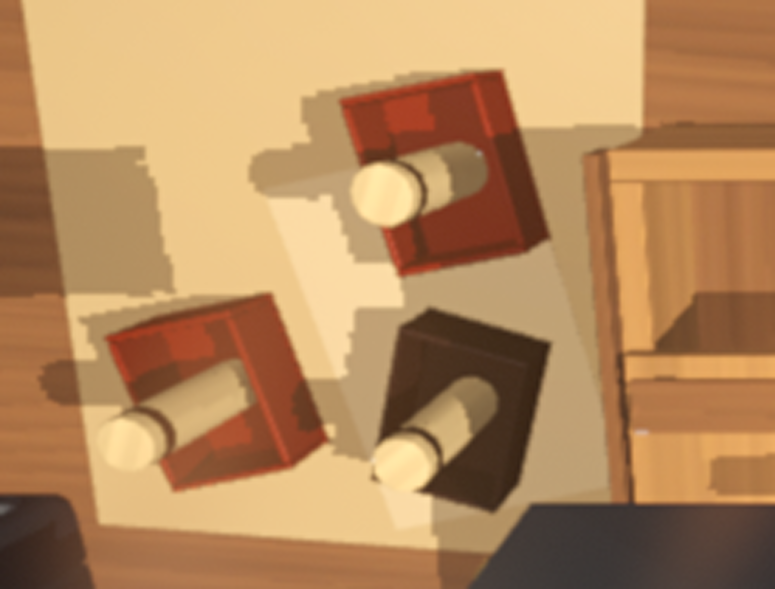

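View pics/z5.png

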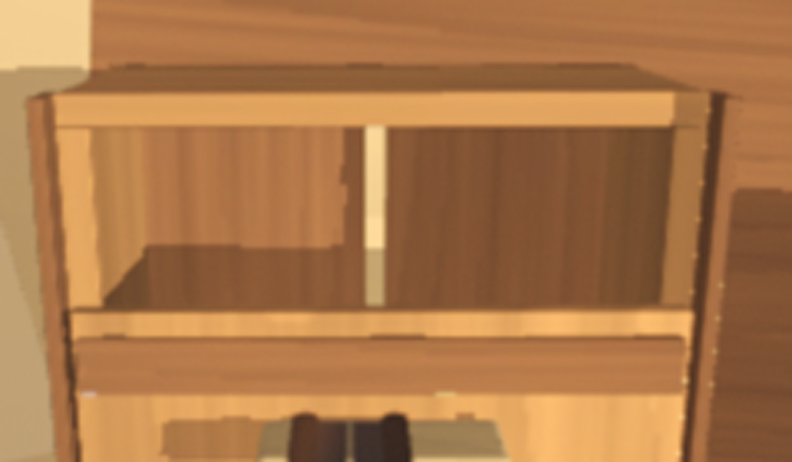

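Run:
```python
from h import *
_,Kt,Tt=load("top0"); _,Ks,Ts=load("scene0"); _,Kw,Tw=load("w1")
z1=lambda a,b:(100+a/4,80+b/3.3); z2=lambda a,b:(270+a/3.3,120+b/3.3); z3=lambda a,b:(130+a/2.4,170+b/2.4)
z4=lambda a,b:(a/3.1,100+b/3.1); z5=lambda a,b:(180+a/3.3,120+b/3.3)
def m(n,*r):
    x,e=tri(r); print(n,x.round(4),np.round(e,4))
t=lambda p:ray(Kt,Tt,*p); s=lambda p:ray(Ks,Ts,*p); w=lambda p:ray(Kw,Tw,*p)
m("black",t(z2(167,232)),s(z3(241,77)),w(z4(405,461)))
m("redA",t(z2(277,236)),s(z3(197,12)),w(z4(133,441)))
m("redB",t(z2(168,344)),s(z3(323,36)),w(z4(386,193)))
for p in [(405,461),(133,441),(386,193)]: print(onz(Kw,Tw,*z4(*p),.09).round(4), end=' ')
for p in [(167,232),(277,236),(168,344)]: print(onz(Kt,Tt,*z2(*p),.09).round(4), end=' ')
print()
print("front corners z.114",onz(Kw,Tw,*z5(54,92),.114),onz(Kw,Tw,*z5(690,92),.114),"rails",onz(Kw,Tw,*z5(30,97),.12),onz(Kw,Tw,*z5(735,97),.12))
print("inner front",onz(Kw,Tw,*z5(55,126),.114),onz(Kw,Tw,*z5(673,126),.114))
print("slat",onz(Kw,Tw,*z5(375,128),.022),onz(Kw,Tw,*z5(375,300),.022))
print("slat top view",onz(Kt,Tt,*z1(640,436),.022),onz(Kt,Tt,*z1(642,492),.022))
print("lid front edge z.125",onz(Kw,Tw,*z5(80,338),.125),onz(Kw,Tw,*z5(685,338),.125),"z.115",onz(Kw,Tw,*z5(75,311),.115),onz(Kw,Tw,*z5(692,311),.115))
# box rim corners at z=.038
for n,q in {"black":[(430,310),(550,344),(494,511),(375,480)],"redA":[(107,337),(270,293),(327,440),(175,491)],"redB":[(340,100),(502,70),(549,238),(402,275)]}.items():
    P=np.array([onz(Kw,Tw,*z4(*a),.038)[:2] for a in q]); print(n,P.mean(0).round(4),[round(np.linalg.norm(P[i]-P[i-1])*1000) for i in range(4)], [np.degrees(np.arctan2(*(P[i]-P[i-1])[::-1])).round(1) for i in range(4)])
```

```text
black [ 0.5705 -0.2427  0.0854] [0.0029 0.0027 0.0019]
redA [ 0.5669 -0.3609  0.0878] [0.0037 0.0038 0.0034]
redB [ 0.4504 -0.2446  0.0793] [0.0022 0.0032 0.0028]
[ 0.5699 -0.2394  0.09  ] [ 0.569  -0.3577  0.09  ] [ 0.4512 -0.2401  0.09  ] [ 0.5705 -0.2451  0.09  ] [ 0.5668 -0.3643  0.09  ] [ 0.4489 -0.2459  0.09  ] 
front corners z.114 [ 0.42336525 -0.14326316  0.114     ] [0.40686722 0.08361155 0.114     ] rails [ 0.42494679 -0.15018432  0.12      ] [0.40691147 0.0978464  0.12      ]
inner front [ 0.43551652 -0.14294514  0.114     ] [0.41935156 0.0794465  0.114     ]
slat [ 0.44090796 -0.02449395  0.022     ] [ 0.52057123 -0.01813749  0.022     ]
slat top view [ 0.49786986 -0.02634228  0.022     ] [ 0.43520624 -0.02881296  0.022     ]
lid front edge z.125 [ 0.51188598 -0.13115948  0.125     ] [0.49565004 0.09286088 0.125     ] z.115 [ 0.50483638 -0.1353775   0.115     ] [0.48796987 0.09725242 0.115     ]
black [ 0.567  -0.2345] [96, 58, 95, 60] [np.float64(160.5), np.float64(77.2), np.float64(-18.3), np.float64(-102.3)]
redA [ 0.5643 -0.3511] [82, 84, 76, 85] [np.float64(-164.1), np.float64(109.0), np.float64(15.8), np.float64(-67.0)]
redB [ 0.4496 -0.2354] [82, 75, 77, 73] [np.float64(-163.9), np.float64(104.2), np.float64(14.5), np.float64(-71.8)]
```

```bash
sed -i 's/^CY=.*/CY=4.5; CO=np.array([.533,-.022])/' h.py
python3 -m inch '{"dp":[[15,5,0],[26,5,0],[30,0,0],[30,0,0],[30,0,0],[26,0,0],[15,0,0],[9,0,0],[0,0,0]],"yaw":[-0.3,0,0,0,0,0,0,0,0]}' 0
python3 -m inch '{"dp":[[0,0,10],[0,0,15],[0,0,15],[0,0,12],[0,0,8],[0,0,8],[0,0,8],[0,0,8],[0,0,8],[0,0,10],[0,0,10],[0,0,10]],"yaw":[0,0,0,0,0,0,0,0,0,0,0,0]}' 0
python3 - <<'E'
from h import *
to(ch(.1415,0,.15),94.5)
cap("top","t2")
im=load("t2")[0];cv2.imwrite("pics/z6.png",cv2.resize(im[80:260,200:320],None,fx=4,fy=3.3,interpolation=cv2.INTER_CUBIC))
E
```

```text
time_s: 3.17
position: [0.4471, -0.0223, 0.1506]
tcp_rot: [[-0.006, -0.084, 0.996], [0.002, 0.996, 0.084], [-1.0, 0.003, -0.005]]
force: [0.6, -0.7, 0.6]
opening: 0.01
time_s: 4.17
position: [0.572, -0.0145, 0.1525]
tcp_rot: [[0.0, -0.082, 0.997], [0.0, 0.997, 0.082], [-1.0, -0.0, 0.0]]
force: [-0.5, 0.2, 0.7]
opening: 0.007
t 4.1667 pos [ 0.572  -0.0145  0.1525] yawnow 94.69 F [-0.5  0.2  0.7]
 yaw rows total 0.19  now-axes [  2.5  -4.7 102. ]  after-yaw axes [  2.5  -4.4 102. ] dist 102
```

View pics/z6.png

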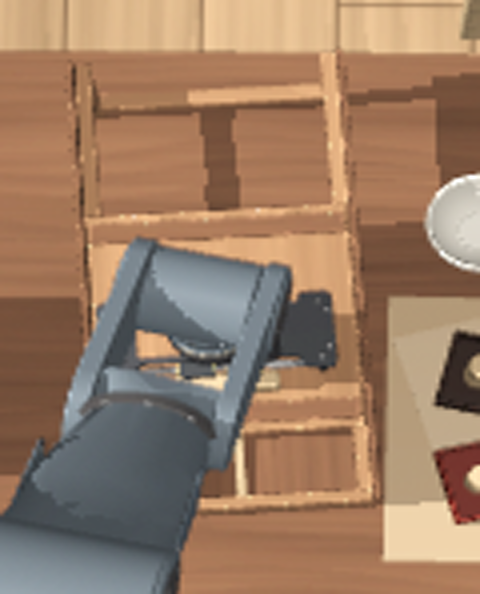

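Run:
```python
from h import *
cap("wrist","w2");cap("scene","s2")
im,K,T=load("s2");cv2.imwrite("pics/z7.png",cv2.resize(im[150:350,130:400],None,fx=2.9,fy=2.9,interpolation=cv2.INTER_CUBIC))
```

```text
(no output)
```

View pics/w2.png

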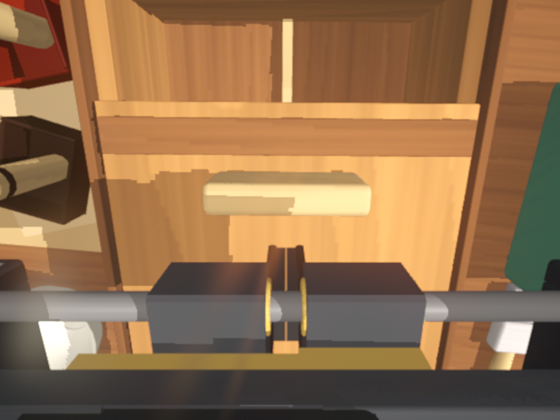

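View pics/z7.png

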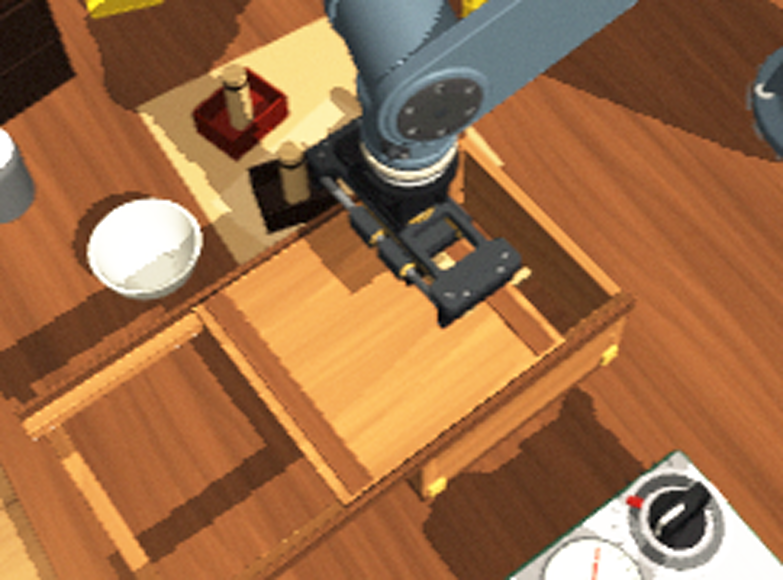

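Run:
```python
from h import *
_,K,T=load("w2");print(T.round(3).tolist())
for n,p,z in [("batten top back",(288,193),.165),("batten bottom back",(288,214),.125),("batten top front",(288,173),.165),("lidfront .125",(288,118),.125),("tip fingers",(287,248),.14)]: print(n,onz(K,T,*p,z).round(4))
print(proj(K,T,np.array([.572,-.0145,.1415])))
_,K,T=load("t2")
print(onz(K,T,200+270/4,80+380/3.3,.165))
print(proj(K,T,np.array([.572,-.0145,.15])),proj(K,T,np.array([.572,-.0145,.3])))
```

```text
[[-0.083, 0.952, 0.293, 0.496], [0.997, 0.08, 0.023, -0.021], [-0.001, 0.294, -0.956, 0.334], [0.0, 0.0, 0.0, 1.0]]
batten top back [ 0.5388 -0.0167  0.165 ]
batten bottom back [ 0.5632 -0.0144  0.125 ]
batten top front [ 0.5283 -0.0176  0.165 ]
lidfront .125 [ 0.5027 -0.0196  0.125 ]
tip fingers [ 0.5808 -0.0136  0.14  ]
[286.78430005 235.77001101]
[ 0.54191051 -0.05778407  0.165     ]
[255.17992631 187.0318695 ] [252.68465065 179.98190603]
```

```bash
for i in 1 2 3; do python3 -m inch '{"dp":[[0,0,-4],[0,0,-4],[0,0,0]],"yaw":[0,0,0]}' 0; done
python3 - <<'E'
from h import *
cap("wrist","w3")
E
```

```text
time_s: 4.57
position: [0.5609, -0.015, 0.1523]
tcp_rot: [[-0.003, -0.082, 0.997], [0.0, 0.997, 0.082], [-1.0, 0.001, -0.003]]
force: [0.1, -0.2, -0.3]
opening: 0.002
time_s: 4.82
position: [0.5537, -0.0158, 0.1526]
tcp_rot: [[-0.001, -0.082, 0.997], [0.0, 0.997, 0.082], [-1.0, 0.0, -0.001]]
force: [-0.2, -0.0, -0.0]
opening: 0.004
time_s: 5.07
position: [0.5459, -0.0164, 0.1525]
tcp_rot: [[-0.001, -0.082, 0.997], [0.0, 0.997, 0.082], [-1.0, 0.0, -0.001]]
force: [0.8, -0.6, -0.5]
opening: 0.008
```

View pics/w3.png

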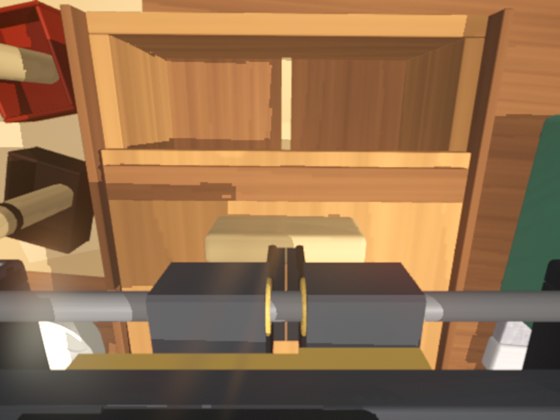

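Run:
```python
from h import *
_,K2,T2=load("w2");_,K3,T3=load("w3");_,Kt,Tt=load("t2")
for n,a,b in [("foot",173,217),("topfront",193,238),("topback?",214,262)]:
    print(n,tri([ray(K2,T2,287,a),ray(K3,T3,286,b)]))
p=np.array([.5459,-.0164,.1525])
for o in (-30,-20,-10,0,11,20): print(o,proj(K3,T3,p-np.array([0,0,o/1000])).round(1),proj(K3,T3,p-np.array([.0095,0,o/1000])).round(1))
```

```text
foot (array([ 0.53579148, -0.01728833,  0.12688139]), [np.float64(9.169563612377018e-05), np.float64(9.169563612377118e-05)])
topfront (array([ 0.54551727, -0.01649594,  0.13911227]), [np.float64(9.83656725791217e-05), np.float64(9.83656725791138e-05)])
topback? (array([ 0.55219895, -0.01597484,  0.15917378]), [np.float64(0.0001130405337149752), np.float64(0.00011304053371499131)])
-30 [286.  271.1] [287.6 253.7]
-20 [286.  262.3] [287.5 245.7]
-10 [286.  254.3] [287.4 238.5]
0 [286.  247.1] [287.3 232. ]
11 [285.9 240. ] [287.2 225.6]
20 [285.9 234.7] [287.2 220.8]
```

Run:
```python
from h import *
for i,n in enumerate(["w1","w3"]):
    im=load(n)[0]; 
    if i==0: a=im[200:360,190:390]
    else: b=im[200:360,190:390]
cv2.imwrite("pics/z8.png",cv2.resize(np.hstack([a,b]),None,fx=2,fy=2,interpolation=cv2.INTER_CUBIC))
```

```text
(no output)
```

View pics/z8.png

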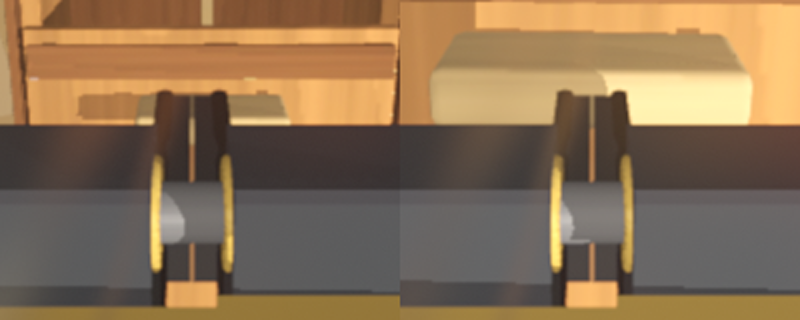

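```bash
python3 -m inch '{"dp":[[-15,0,0],[-15,0,0],[-10,0,0],[0,0,-10],[0,0,-18],[0,0,-2],[10,0,0],[15,0,0],[10,0,0],[8,0,0],[0,0,0]],"yaw":[0,0,0,0,0,0,0,0,0,0,0]}' 0
for i in 1 2 3 4; do python3 -m inch '{"dp":[[2,0,0],[2,0,0],[0,0,0]],"yaw":[0,0,0]}' 0 | egrep "pos|force"; done
python3 - <<'E'
from h import *
cap("wrist","w4")
E
```

```text
time_s: 6.03
position: [0.516, -0.0187, 0.1472]
tcp_rot: [[-0.004, -0.082, 0.997], [0.001, 0.997, 0.082], [-1.0, 0.001, -0.004]]
force: [-0.1, 0.5, -0.2]
opening: 0.006
position: [0.5175, -0.019, 0.1455]
force: [-0.5, 0.4, -1.1]
position: [0.5171, -0.0189, 0.1415]
force: [-0.2, 0.1, 0.1]
position: [0.5169, -0.0189, 0.1373]
force: [-0.1, 0.6, -0.2]
position: [0.5169, -0.0189, 0.1332]
force: [-0.1, 0.7, 0.5]
```

View pics/w4.png

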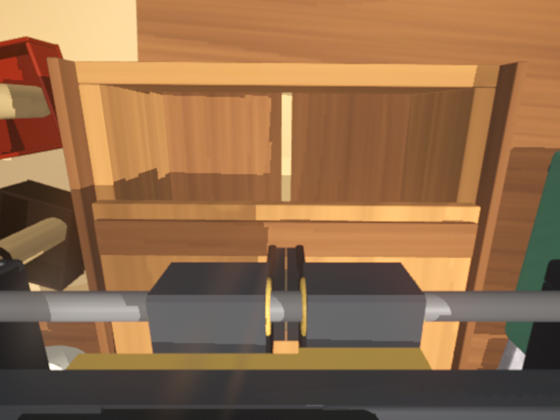

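```bash
for i in 1 2 3 4 ; do python3 -m inch '{"dp":[[2,0,0],[2,0,0],[0,0,0]],"yaw":[0,0,0]}' 0 | egrep "pos|force"; done
```

```text
position: [0.5169, -0.0189, 0.1291]
force: [-0.2, -0.4, -0.7]
position: [0.5169, -0.0189, 0.1252]
force: [-1.0, 0.4, 0.4]
position: [0.5169, -0.0189, 0.1212]
force: [-0.2, 0.9, -0.1]
position: [0.5169, -0.0189, 0.1172]
force: [-0.8, 1.0, 0.8]
```

```bash
python3 -m inch '{"dp":[[-15,0,0],[-25,0,0],[-10,0,0],[0,0,10],[0,0,15],[0,0,4],[10,0,0],[5,0,0],[2,0,0],[0,0,0]],"yaw":[0,0,0,0,0,0,0,0,0,0]}' 0
for i in 1 2 3 4 5; do python3 -m inch '{"dp":[[2,0,0],[0,0,0]],"yaw":[0,0]}' 0 | egrep "pos|force"; done
```

```text
time_s: 8.92
position: [0.5443, -0.0163, 0.1488]
tcp_rot: [[-0.004, -0.082, 0.997], [0.001, 0.997, 0.082], [-1.0, 0.001, -0.004]]
force: [0.5, 0.3, -0.5]
opening: 0.003
position: [0.5456, -0.0166, 0.1481]
force: [0.1, 0.1, 0.1]
position: [0.5461, -0.0167, 0.1465]
force: [0.3, -0.1, 0.3]
position: [0.5469, -0.0166, 0.1463]
force: [-1.7, 0.5, 9.4]
position: [0.5485, -0.0166, 0.1463]
force: [-2.3, 1.9, 17.4]
position: [0.5503, -0.0164, 0.1462]
force: [-2.8, 3.5, 25.7]
```

```bash
python3 -m inch '{"dp":[[-15,0,0],[-20,0,0],[-5,0,0],[0,0,-15],[0,0,-16],[0,0,0],[15,0,0],[25,0,0],[20,0,0],[9,0,0],[0,0,0],[0,0,0]],"yaw":[0,0,0,0,0,0,0,0,0,0,0,0]}' 0
python3 -m inch '{"dp":[[0,0,5],[0,0,5],[0,0,5],[0,0,5]],"yaw":[0,0,0,0]}' 0 | egrep "pos|force"
python3 -m inch '{"dp":[[0,0,8],[0,0,8],[0,0,8],[0,0,8]],"yaw":[0,0,0,0]}' 0 | egrep "pos|force"
python3 - <<'E'
from h import *
to(ch(.1415,0,.116),94.5)
E
```

```text
time_s: 10.75
position: [0.5155, -0.0192, 0.1112]
tcp_rot: [[-0.001, -0.082, 0.997], [0.0, 0.997, 0.082], [-1.0, 0.0, -0.001]]
force: [0.1, 0.2, 0.3]
opening: 0.006
position: [0.5352, -0.0176, 0.1123]
force: [-3.5, -0.9, 2.9]
position: [0.5679, -0.0148, 0.1117]
force: [-3.6, -0.4, 2.1]
t 11.4167 pos [ 0.5679 -0.0148  0.1117] yawnow 94.71 F [-3.6 -0.4  2.1]
 yaw rows total 0.21  now-axes [ -4.3  -4.8 106.1]  after-yaw axes [ -4.3  -4.4 106.1] dist 106
```

Pushing now works (3.5 N). Continue to the stop.

```bash
python3 -m inch '{"dp":[[-1,-1,10],[-1,-1,10],[0,-1,10],[0,-1,10],[0,0,10],[0,0,10],[0,0,10],[0,0,10],[0,0,8],[0,0,6]],"yaw":[0,0,0,0,0,0,0,0,0,0]}' 0 | egrep "pos|force"
for i in 1 2 3 4; do python3 -m inch '{"dp":[[0,0,3],[0,0,1]],"yaw":[0,0]}' 0 | egrep "pos|force"; done
```

```text
position: [0.6613, -0.0102, 0.1125]
force: [-3.3, 1.0, -1.9]
position: [0.6652, -0.0104, 0.1129]
force: [-3.4, 1.2, -2.2]
position: [0.6688, -0.0104, 0.1133]
force: [-2.8, 1.0, -2.6]
position: [0.6729, -0.0103, 0.1135]
force: [-5.6, 1.4, -1.8]
position: [0.6726, -0.0103, 0.1135]
force: [-13.5, -1.1, 6.3]
```

```bash
python3 -m inch '{"dp":[[0,0,-8],[-10,0,-2],[-30,0,0],[-35,0,0],[-35,-10,-10],[-35,-20,-10],[-30,-30,-15],[-15,-30,-15],[0,-30,-15],[0,-30,-15],[0,-30,-15],[0,-25,-10],[0,-15,-5],[0,-5,-2],[0,0,0]],"yaw":[0,0,0,0,0,0,3,3,3,3,3,3,0,0,0]}' 70
python3 - <<'E'
from h import *
to([.57,-.243,.30],76.5)
cap("wrist","w5");cap("top","t5")
im=load("t5")[0];cv2.imwrite("pics/z9.png",cv2.resize(im[80:300,200:380],None,fx=2.7,fy=2.7,interpolation=cv2.INTER_CUBIC))
E
```

```text
time_s: 14.17
position: [0.5472, -0.2304, 0.3031]
tcp_rot: [[0.004, 0.232, 0.973], [-0.003, 0.973, -0.232], [-1.0, -0.002, 0.005]]
force: [0.4, 0.0, 0.8]
opening: 0.801
t 14.1667 pos [ 0.5472 -0.2304  0.3031] yawnow 76.56 F [0.4 0.  0.8]
 yaw rows total 0.06  now-axes [ 3.2 -7.  25.1]  after-yaw axes [ 3.1 -7.  25.2] dist 26
```

View pics/w5.png

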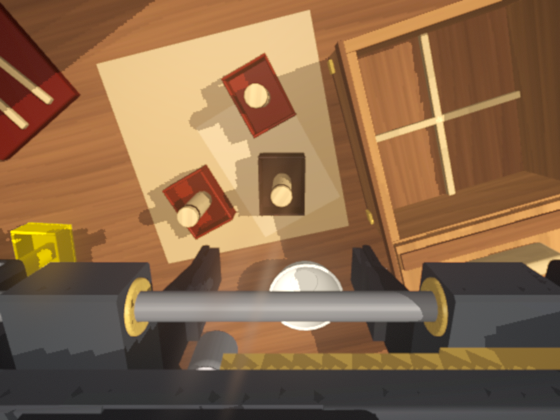

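View pics/z9.png

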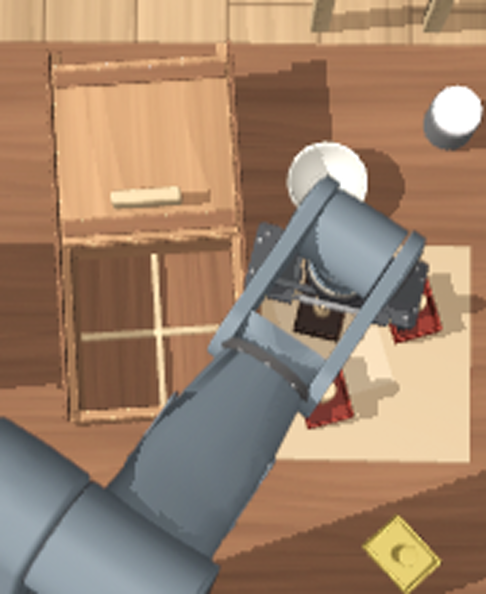

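Run:
```python
from h import *
_,K,T=load("w5");_,K1,T1=load("w1");_,Kt,Tt=load("t5");_,Ks,Ts=load("scene0");_,K0,T0=load("top0")
print("cross w5",onz(K,T,440,119,.022).round(4),"top",onz(Kt,Tt,200+158/2.7,80+331/2.7,.022).round(4))
a=onz(K,T,425,36,.022)-onz(K,T,452,193,.022);print("xdir",np.degrees(np.arctan2(a[1],a[0]))+180)
a=onz(K,T,520,95,.022)-onz(K,T,377,139,.022);print("ydir",np.degrees(np.arctan2(a[1],a[0]))-90)
for n,w5,w1,t,s in [("black",(281,197),(130.6,248.7),(167,232),(241,77)),("redA",(187,217),(42.9,242.3),(277,236),(197,12)),("redB",(256,96),(124.5,162.3),(168,344),(323,36))]:
    z=tri([ray(K,T,*w5),ray(K1,T1,*w1)]); 
    q=tri([ray(K,T,*w5),ray(K1,T1,*w1),ray(K0,T0,270+t[0]/3.3,120+t[1]/3.3),ray(Ks,Ts,130+s[0]/2.4,170+s[1]/2.4)])
    print(n,onz(K,T,*w5,.09).round(4),z[0].round(4),q[0].round(4),np.round(q[1],4))
```

```text
cross w5 [ 0.5345 -0.0163  0.022 ] top [ 0.5332 -0.0205  0.022 ]
xdir 4.008393335555951
ydir 3.8807332384731836
black [ 0.5725 -0.2424  0.09  ] [ 0.5743 -0.2432  0.0816] [ 0.5712 -0.2425  0.0862] [0.0022 0.0013 0.0029 0.0033]
redA [ 0.5706 -0.362   0.09  ] [ 0.5737 -0.3659  0.0793] [ 0.5679 -0.3609  0.0888] [0.0032 0.0028 0.0036 0.0048]
redB [ 0.4527 -0.2421  0.09  ] [ 0.4523 -0.2425  0.0847] [ 0.4509 -0.2439  0.0801] [0.0017 0.0022 0.003  0.0032]
```

```bash
sed -i 's/^CY=.*/CY=4.2; CO=np.array([.5335,-.0195])/' h.py
python3 -m inch '{"dp":[[0,-3,8],[10,-3,10],[25,-1,6],[30,0,0],[30,0,0],[30,0,0],[30,0,0],[25,0,0],[15,0,0],[5,0,0],[0,0,0],[0,0,0]],"yaw":[0,0,0,0,0,0,0,0,0,0,0,0]}' 70
python3 - <<'E'
from h import *
to([.5715,-.2425,.037],76.5)
cap("wrist","w6");cap("scene","s6")
im=load("s6")[0];cv2.imwrite("pics/z10.png",cv2.resize(im[130:290,120:320],None,fx=3.5,fy=3.5,interpolation=cv2.INTER_CUBIC))
E
```

```text
time_s: 15.27
position: [0.5694, -0.2408, 0.1012]
tcp_rot: [[0.001, 0.229, 0.973], [-0.0, 0.973, -0.229], [-1.0, -0.0, 0.001]]
force: [-0.0, 0.6, 0.2]
opening: 0.799
t 15.2667 pos [ 0.5694 -0.2408  0.1012] yawnow 76.75 F [-0.   0.6  0.2]
 yaw rows total 0.25  now-axes [64.2 -1.2  2.4]  after-yaw axes [64.2 -1.2  2.4] dist 64
```

View pics/w6.png

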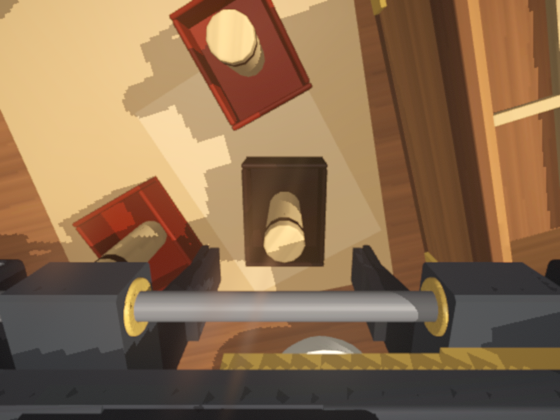

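View pics/z10.png

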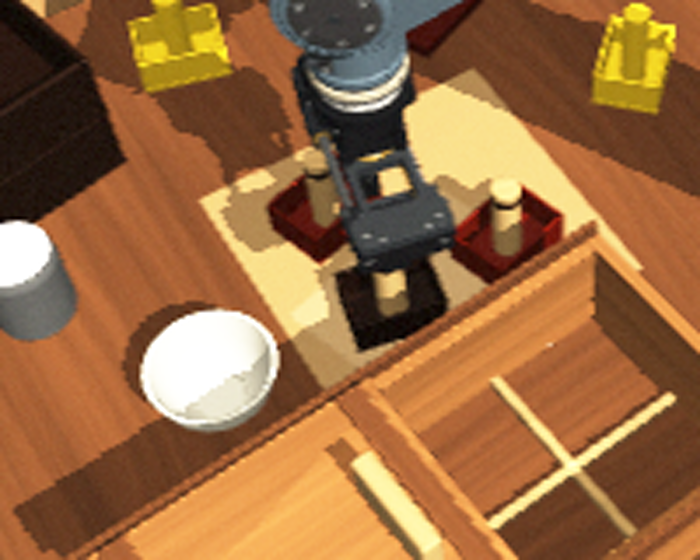

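```bash
python3 -m inch '{"dp":[[10,-1,2],[15,0,0],[15,0,0],[10,0,0],[5,0,0],[0,0,0]],"yaw":[0,0,0,0,0,0]}' 70
python3 -m inch '{"dp":[[0,0,0],[0,0,0],[0,0,0],[0,0,0],[0,0,0],[0,0,0],[0,0,0],[0,0,0]],"yaw":[0,0,0,0,0,0,0,0]}' 0
python3 -m inch '{"dp":[[-3,0,0],[-6,0,0],[-10,0,0],[-20,0,0],[-25,0,0],[-25,0,0],[-25,0,0],[-15,0,0],[-8,0,0],[0,0,0]],"yaw":[0,0,0,0,0,0,0,0,0,0]}'
python3 - <<'E'
from h import *
to(ch(.056,-.055,.30),94.2)
cap("wrist","w7")
E
```

```text
time_s: 15.87
position: [0.5694, -0.2419, 0.0452]
tcp_rot: [[-0.002, 0.23, 0.973], [0.001, 0.973, -0.23], [-1.0, 0.001, -0.002]]
force: [0.7, -0.0, -0.4]
opening: 0.805
time_s: 16.53
position: [0.5701, -0.2421, 0.0464]
tcp_rot: [[0.0, 0.23, 0.973], [0.0, 0.973, -0.23], [-1.0, 0.0, 0.0]]
force: [0.9, 1.0, 0.5]
opening: 0.289
time_s: 17.37
position: [0.5712, -0.2429, 0.1862]
tcp_rot: [[0.004, 0.23, 0.973], [-0.003, 0.973, -0.23], [-1.0, -0.002, 0.005]]
force: [-0.0, -0.3, -2.5]
opening: 0.293
t 17.3667 pos [ 0.5712 -0.2429  0.1862] yawnow 76.7 F [-0.  -0.3 -2.5]
 yaw rows total -17.5  now-axes [-114.2  172.9  -17.6]  after-yaw axes [-113.8  170.5   34.8] dist 208
```

View pics/w7.png

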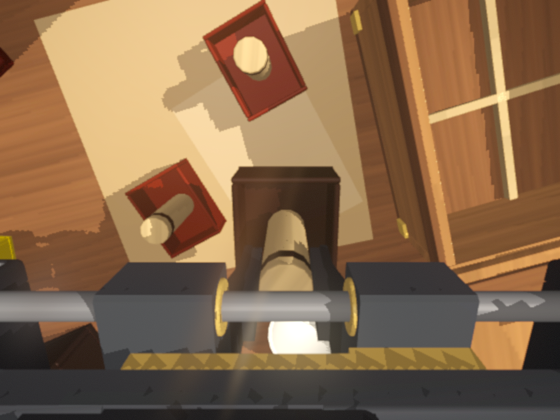

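```bash
python3 -m inch '{"dp":[[-10,0,0],[-10,0,0],[-10,0,0],[0,0,0],[0,8,2],[0,16,3],[0,22,4],[0,25,5],[0,25,5],[0,25,5],[0,22,5],[0,15,4],[0,8,2],[0,4,0],[0,0,0],[0,0,0]],"yaw":[-4.5,-4.5,-4.5,-4,0,0,0,0,0,0,0,0,0,0,0,0]}'
python3 - <<'E'
from h import *
to(ch(.056,-.055,.06),94.2)
cap("wrist","w8")
E
```

```text
time_s: 18.75
position: [0.5921, -0.0702, 0.2129]
tcp_rot: [[-0.001, -0.073, 0.997], [-0.0, 0.997, 0.073], [-1.0, -0.0, -0.001]]
force: [0.1, -0.6, -1.4]
opening: 0.291
t 18.75 pos [ 0.5921 -0.0702  0.2129] yawnow 94.18 F [ 0.1 -0.6 -1.4]
 yaw rows total -0.02  now-axes [ 1.529e+02 -1.000e-01  1.400e+00]  after-yaw axes [ 1.529e+02 -1.000e-01  1.200e+00] dist 153
```

View pics/w8.png

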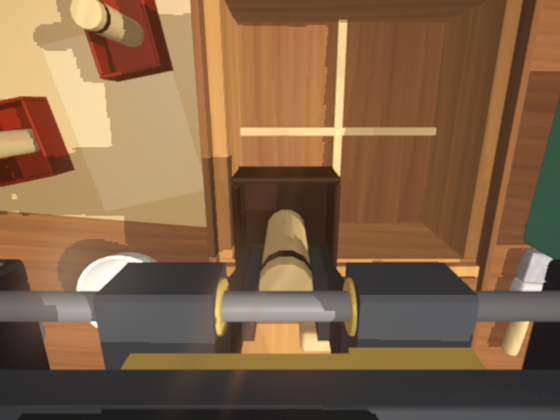

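```bash
python3 -m inch '{"dp":[[8,0,1],[18,0,0],[25,0,0],[25,0,0],[25,0,0],[18,0,0],[10,0,0],[5,0,0],[0,0,0]],"yaw":[0,0,0,0,0,0,0,0,0]}'| egrep "pos|force"
python3 -m inch '{"dp":[[4,0,0],[4,0,0],[3,0,0],[0,0,0]],"yaw":[0,0,0,0]}'| egrep "pos|force"
for i in 1 2 3 4; do python3 -m inch '{"dp":[[2,0,0],[0,0,0]],"yaw":[0,0]}'| egrep "pos|force"; done
python3 - <<'E'
from h import *
cap("wrist","w9")
E
```

```text
position: [0.593, -0.0704, 0.0782]
force: [0.4, -0.5, -2.0]
position: [0.5935, -0.07, 0.0684]
force: [-0.2, 0.6, -2.2]
position: [0.5935, -0.0699, 0.0664]
force: [0.8, -0.5, -3.2]
position: [0.5934, -0.0699, 0.0642]
force: [0.3, 0.3, -2.1]
position: [0.5933, -0.0699, 0.0621]
force: [-0.5, -0.0, -1.1]
position: [0.5933, -0.0699, 0.06]
force: [-0.6, 0.8, -2.7]
```

View pics/w9.png

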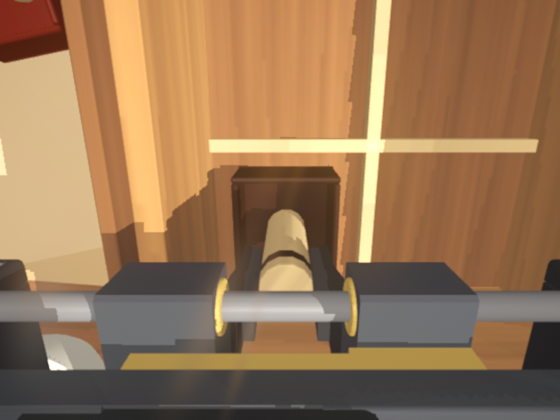

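```bash
for i in 1 2 ; do python3 -m inch '{"dp":[[1.5,0,0],[0,0,0]],"yaw":[0,0]}'| egrep "pos|force"; done
python3 - <<'E'
from h import *
_,K,T=load("w9")
a=np.radians(CY);R=np.array([[np.cos(a),np.sin(a)],[-np.sin(a),np.cos(a)]])
for n,p,z in [("rimL",(232,179),.0518),("rimR",(339,179),.0518),("rimRback",(339,225),.0518),("slat front edge",(287,139),.022),("slat back edge",(287,152),.022),("yslat",(369,200),.022)]:
    print(n,(R@(onz(K,T,*p,z)[:2]-CO)).round(4))
E
```

```text
position: [0.5934, -0.07, 0.0586]
force: [-0.8, -0.1, -1.4]
position: [0.5934, -0.07, 0.0584]
force: [-2.0, 0.5, 4.3]
rimL [ 0.017  -0.0858]
rimR [ 0.017  -0.0242]
rimRback [ 0.0451 -0.0229]
slat front edge [-0.003  -0.0541]
slat back edge [ 0.0053 -0.054 ]
yslat [0.0377 0.0017]
```

```bash
python3 -m inch '{"dp":[[0,0,0],[0,0,0],[0,0,0],[0,0,0]],"yaw":[0,0,0,0]}' 48
python3 -m inch '{"dp":[[-6,0,0],[-15,0,0],[-25,0,0],[-30,0,0],[-30,0,0],[-30,0,0],[-20,0,0],[-10,0,0],[0,0,0]],"yaw":[0,0,0,0,0,0,0,0,0]}' 48
python3 - <<'E'
from h import *
to([.568,-.361,.24],105)
cap("wrist","w10");cap("top","t10")
im=load("t10")[0];cv2.imwrite("pics/z11.png",cv2.resize(im[80:300,200:380],None,fx=2.7,fy=2.7,interpolation=cv2.INTER_CUBIC))
E
```

```text
time_s: 21.27
position: [0.5937, -0.07, 0.0573]
tcp_rot: [[0.0, -0.073, 0.997], [-0.0, 0.997, 0.073], [-1.0, -0.0, 0.0]]
force: [0.9, 0.4, 0.5]
opening: 0.499
time_s: 22.02
position: [0.5951, -0.0704, 0.2263]
tcp_rot: [[0.006, -0.073, 0.997], [-0.002, 0.997, 0.073], [-1.0, -0.002, 0.006]]
force: [0.9, 0.1, 0.3]
opening: 0.55
t 22.0167 pos [ 0.5951 -0.0704  0.2263] yawnow 94.21 F [0.9 0.1 0.3]
 yaw rows total -10.79  now-axes [ -13.4 -287.8  -48.3]  after-yaw axes [ -13.7 -273.7 -101.4] dist 292
```

View pics/w10.png

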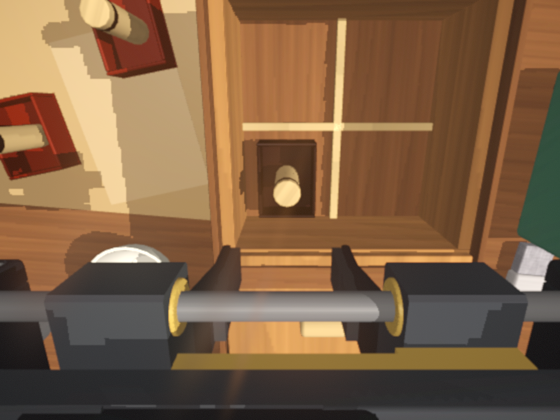

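```bash
python3 -m inch '{"dp":[[-3,-10,-2],[-3,-20,-4],[-3,-30,-5],[-3,-30,-5],[-3,-30,-5],[0,-30,-5],[0,-30,-5],[0,-30,-5],[0,-30,-5],[0,-25,-4],[0,-15,-2],[0,-6,0],[0,0,0],[0,0,0]],"yaw":[0,0,0,0,0,0,0,0,0,-3.5,-3.5,-3.5,0,0]}' 70
python3 - <<'E'
from h import *
to([.568,-.361,.24],105)
cap("wrist","w11")
E
```

```text
time_s: 23.28
position: [0.568, -0.3588, 0.2363]
tcp_rot: [[-0.003, -0.251, 0.968], [0.003, 0.968, 0.251], [-1.0, 0.003, -0.002]]
force: [-0.5, -0.4, -0.2]
opening: 0.805
t 23.2833 pos [ 0.568  -0.3588  0.2363] yawnow 104.54 F [-0.5 -0.4 -0.2]
 yaw rows total -0.46  now-axes [-3.7 -2.1 -0.6]  after-yaw axes [-3.7 -2.1 -0.6] dist 4
```

View pics/w11.png

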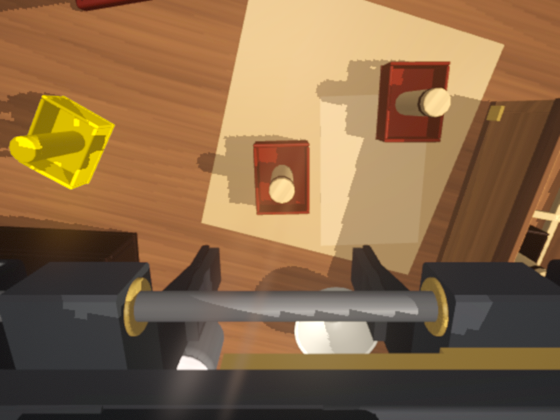

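Run:
```python
from h import *
_,K,T=load("w11"); p=onz(K,T,281.5,190,.088);print(p)
q=[onz(K,T,*a,.038) for a in [(253,143),(309,142),(308,213),(257,214)]]
for i in range(4):
    d=q[i]-q[i-1];print(np.linalg.norm(d).round(4),np.degrees(np.arctan2(d[1],d[0])).round(1))
to([p[0],p[1],.046],104.5)
```

```text
[ 0.57040903 -0.36246613  0.088     ]
0.0833 -163.7
0.0626 105.6
0.0832 14.9
0.0607 -74.3
t 23.3333 pos [ 0.5683 -0.3581  0.2367] yawnow 104.6 F [-0.5 -0.1  0.3]
 yaw rows total 0.1  now-axes [190.7  -5.3   1.2]  after-yaw axes [190.7  -4.8   0.9] dist 191
```

```bash
python3 -m inch '{"dp":[[10,-2,0],[20,-2,0],[30,0,0],[30,0,0],[30,0,0],[25,0,0],[20,0,0],[15,0,0],[8,0,0],[3,0,0],[0,0,0],[0,0,0]],"yaw":[-0.5,0,0,0,0,0,0,0,0,0,0,0]}' 70
python3 -m inch '{"dp":[[0,0,0],[0,0,0],[0,0,0],[0,0,0],[0,0,0],[0,0,0],[0,0,0],[0,0,0]],"yaw":[0,0,0,0,0,0,0,0]}' 0
python3 -m inch '{"dp":[[-3,0,0],[-6,0,0],[-10,0,0],[-20,0,0],[-25,0,0],[-25,0,0],[-25,0,0],[-25,0,0],[-18,0,0],[-8,0,0],[0,0,0]],"yaw":[0,0,0,0,0,0,0,0,0,0,0]}'
python3 - <<'E'
from h import *
to(ch(.056,.055,.23),94.2)
cap("wrist","w12")
E
```

```text
time_s: 24.33
position: [0.5708, -0.3626, 0.0481]
tcp_rot: [[0.001, -0.263, 0.965], [-0.001, 0.965, 0.263], [-1.0, -0.001, 0.001]]
force: [0.5, -0.7, -0.8]
opening: 0.805
time_s: 25.0
position: [0.5702, -0.3624, 0.0473]
tcp_rot: [[-0.0, -0.262, 0.965], [0.0, 0.965, 0.262], [-1.0, 0.0, -0.0]]
force: [0.1, 0.9, 0.3]
opening: 0.292
time_s: 25.92
position: [0.5714, -0.3635, 0.2157]
tcp_rot: [[0.004, -0.262, 0.965], [-0.004, 0.965, 0.262], [-1.0, -0.005, 0.003]]
force: [0.2, -0.3, -1.8]
opening: 0.292
t 25.9167 pos [ 0.5714 -0.3635  0.2157] yawnow 105.2 F [ 0.2 -0.3 -1.8]
 yaw rows total 11.0  now-axes [-15.9 385.1 119.1]  after-yaw axes [-14.3 400.8  43.4] dist 403
```

View pics/w12.png

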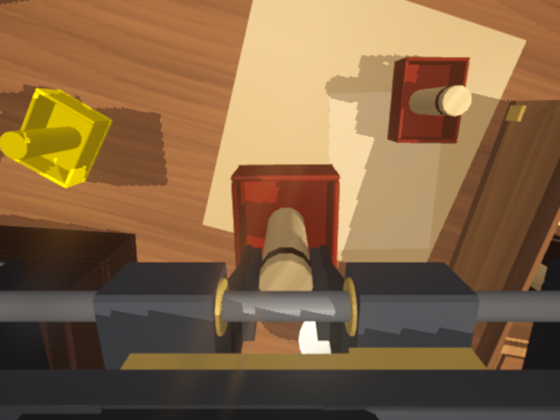

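```bash
python3 -m inch '{"dp":[[0,0,0],[0,0,0],[0,8,1],[0,16,2],[0,24,2],[0,28,3],[0,28,3],[0,28,3],[0,28,3],[0,28,3],[0,28,3],[0,28,3],[0,28,3],[0,28,3],[0,28,3],[0,26,3],[0,22,2],[0,14,2],[0,8,1],[0,3,0]],"yaw":[4,4,3,0,0,0,0,0,0,0,0,0,0,0,0,0,0,0,0,0]}'
python3 -m inch '{"dp":[[0,0,0],[0,0,0]],"yaw":[0,0]}' |grep force
python3 - <<'E'
from h import *
to(ch(.056,.055,.0593),94.2)
E
```

```text
time_s: 27.63
position: [0.5827, 0.0421, 0.2117]
tcp_rot: [[-0.001, -0.076, 0.997], [0.0, 0.997, 0.076], [-1.0, 0.0, -0.001]]
force: [-0.1, -0.0, -2.6]
opening: 0.292
force: [0.2, 0.4, -2.1]
t 27.8 pos [0.5833 0.0398 0.2121] yawnow 94.18 F [ 0.2  0.4 -2.1]
 yaw rows total -0.02  now-axes [152.8  -0.4   2.1]  after-yaw axes [152.8  -0.5   2. ] dist 153
```

```bash
python3 -m inch '{"dp":[[8,0,2],[18,0,0],[25,0,0],[25,0,0],[25,0,0],[18,0,0],[10,0,0],[6,0,0],[0,0,0]],"yaw":[0,0,0,0,0,0,0,0,0]}'| egrep "pos|force"
python3 -m inch '{"dp":[[4,0,0],[4,0,0],[3,0,0],[0,0,0]],"yaw":[0,0,0,0]}'| egrep "pos|force"
python3 -m inch '{"dp":[[2,0,0],[2,0,0],[0,0,0]],"yaw":[0,0,0]}'| egrep "pos|force"
python3 - <<'E'
from h import *
cap("wrist","w13")
E
```

```text
position: [0.5849, 0.0401, 0.0761]
force: [0.2, 0.3, -2.1]
position: [0.5853, 0.0408, 0.0664]
force: [0.7, -0.0, -2.9]
position: [0.5852, 0.0408, 0.0622]
force: [-0.8, -0.7, -3.0]
```

View pics/w13.png

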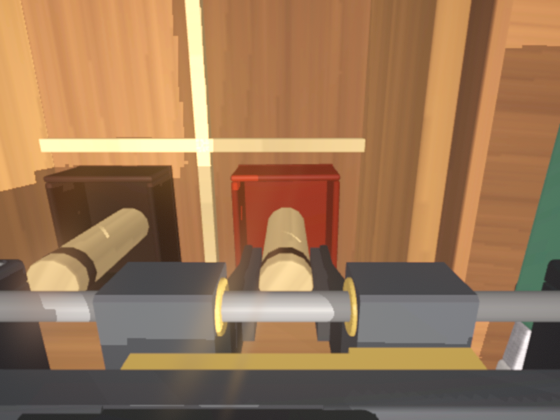

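```bash
for i in 1 2 3; do python3 -m inch '{"dp":[[1.2,0,0],[0,0,0]],"yaw":[0,0]}'| egrep "pos|force"; done
```

```text
position: [0.5853, 0.0408, 0.061]
force: [-0.4, -0.5, -2.2]
position: [0.5852, 0.0408, 0.0598]
force: [-0.6, 0.3, -2.0]
position: [0.5855, 0.0409, 0.0592]
force: [-1.0, 1.6, 1.4]
```

Touched down at 0.0592; release, up, and go toward red B.

```bash
python3 -m inch '{"dp":[[0,0,0],[0,0,0],[0,0,0],[0,0,0]],"yaw":[0,0,0,0]}' 48
python3 -m inch '{"dp":[[-6,0,0],[-15,0,0],[-25,0,0],[-30,0,0],[-30,0,0],[-30,0,0],[-25,0,0],[-15,0,0],[0,0,0]],"yaw":[0,0,0,0,0,0,0,0,0]}' 48
python3 - <<'E'
from h import *
to([.451,-.244,.24],105.3)
cap("wrist","w14");
E
```

```text
time_s: 30.02
position: [0.5855, 0.0407, 0.0588]
tcp_rot: [[0.0, -0.073, 0.997], [-0.0, 0.997, 0.073], [-1.0, -0.0, 0.0]]
force: [-0.7, 0.6, 0.3]
opening: 0.498
time_s: 30.77
position: [0.588, 0.0405, 0.2394]
tcp_rot: [[0.009, -0.073, 0.997], [-0.001, 0.997, 0.073], [-1.0, -0.002, 0.009]]
force: [0.3, -0.5, -0.3]
opening: 0.55
t 30.7667 pos [0.588  0.0405 0.2394] yawnow 94.21 F [ 0.3 -0.5 -0.3]
 yaw rows total -11.09  now-axes [  -1.5 -273.7 -157.5]  after-yaw axes [  -0.6 -238.3 -207.2] dist 316
```

View pics/w14.png

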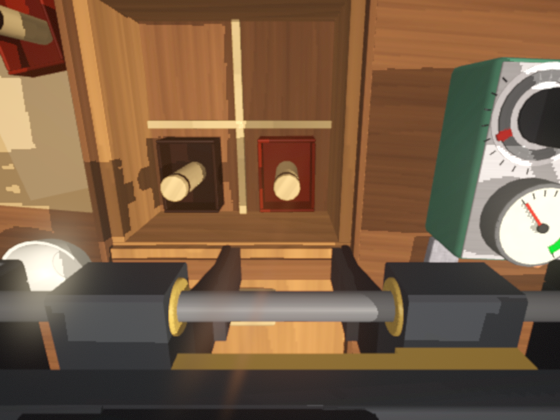

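```bash
python3 -m inch '{"dp":[[0,-10,-6],[0,-20,-12],[0,-28,-16],[0,-28,-16],[0,-28,-16],[0,-28,-16],[0,-28,-16],[0,-28,-16],[0,-28,-16],[0,-22,-14],[0,-14,-9],[0,-8,-4],[0,-4,0],[0,0,0],[0,0,0]],"yaw":[0,0,0,0,0,0,0,0,0,-3,-4,-4,0,0,0]}' 70
python3 - <<'E'
from h import *
to([.451,-.244,.24],105.3)
cap("wrist","w15")
E
```

```text
time_s: 32.07
position: [0.4507, -0.244, 0.2336]
tcp_rot: [[-0.002, -0.26, 0.965], [0.002, 0.965, 0.26], [-1.0, 0.002, -0.001]]
force: [0.3, -0.1, 0.1]
opening: 0.8
t 32.0667 pos [ 0.4507 -0.244   0.2336] yawnow 105.1 F [ 0.3 -0.1  0.1]
 yaw rows total -0.2  now-axes [-6.4 -0.   0.3]  after-yaw axes [-6.4 -0.   0.3] dist 6
```

View pics/w15.png

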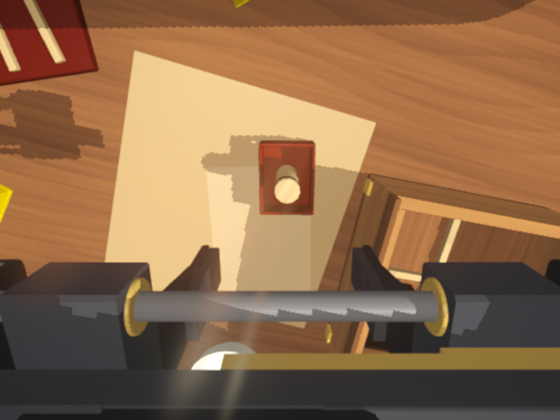

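```bash
python3 -m inch '{"dp":[[0,0,0],[0,0,0],[0,0,0],[0,0,0],[0,0,0],[0,0,0],[0,0,0],[0,0,0],[0,0,0],[0,0,0],[0,0,0],[0,0,0],[0,0,0],[0,0,0],[0,0,0]],"yaw":[5,7,7,7,7,7,7,7,7,7,7,7,5,3,0]}' 70
python3 - <<'E'
from h import *
to([.451,-.244,.047],15.2)
cap("wrist","w16")
E
```

```text
time_s: 33.37
position: [0.4515, -0.2434, 0.2345]
tcp_rot: [[-0.001, 0.965, 0.262], [0.001, 0.262, -0.965], [-1.0, -0.0, -0.001]]
force: [0.6, -0.6, 0.2]
opening: 0.804
t 33.3667 pos [ 0.4515 -0.2434  0.2345] yawnow 15.21 F [ 0.6 -0.6  0.2]
 yaw rows total 0.01  now-axes [187.5  -0.6   0.6]  after-yaw axes [187.5  -0.6   0.4] dist 187
```

View pics/w16.png

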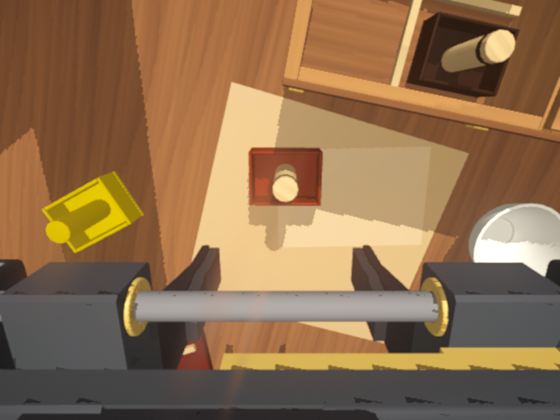

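```bash
python3 -m inch '{"dp":[[10,0,0],[20,0,0],[30,0,0],[30,0,0],[30,0,0],[25,0,0],[18,0,0],[14,0,0],[7,0,0],[3,0,0],[0,0,0],[0,0,0]],"yaw":[0,0,0,0,0,0,0,0,0,0,0,0]}' 70
python3 -m inch '{"dp":[[0,0,0],[0,0,0],[0,0,0],[0,0,0],[0,0,0],[0,0,0],[0,0,0],[0,0,0]],"yaw":[0,0,0,0,0,0,0,0]}' 0
python3 -m inch '{"dp":[[-3,0,0],[-6,0,0],[-10,0,0],[-20,0,0],[-25,0,0],[-25,0,0],[-25,0,0],[-25,0,0],[-18,0,0],[-8,0,0],[0,0,0]],"yaw":[0,0,0,0,0,0,0,0,0,0,0]}'
python3 - <<'E'
from h import *
to(ch(-.056,-.055,.06),4.2)
cap("wrist","w17")
E
```

```text
time_s: 34.42
position: [0.4518, -0.2448, 0.0481]
tcp_rot: [[0.001, 0.965, 0.263], [-0.001, 0.263, -0.965], [-1.0, 0.001, 0.001]]
force: [0.0, -0.9, 0.4]
opening: 0.806
time_s: 35.08
position: [0.4512, -0.2446, 0.0477]
tcp_rot: [[-0.0, 0.965, 0.262], [0.0, 0.262, -0.965], [-1.0, -0.0, -0.0]]
force: [-1.0, -0.4, 0.0]
opening: 0.293
time_s: 36.0
position: [0.4524, -0.2453, 0.2152]
tcp_rot: [[0.004, 0.965, 0.262], [-0.003, 0.262, -0.965], [-1.0, 0.003, 0.004]]
force: [-0.3, 0.0, -2.3]
opening: 0.29
t 36.0 pos [ 0.4524 -0.2453  0.2152] yawnow 15.21 F [-0.3  0.  -2.3]
 yaw rows total 11.01  now-axes [ 154.8   71.6 -154. ]  after-yaw axes [ 155.2   41.4 -164.3] dist 230
```

View pics/w17.png

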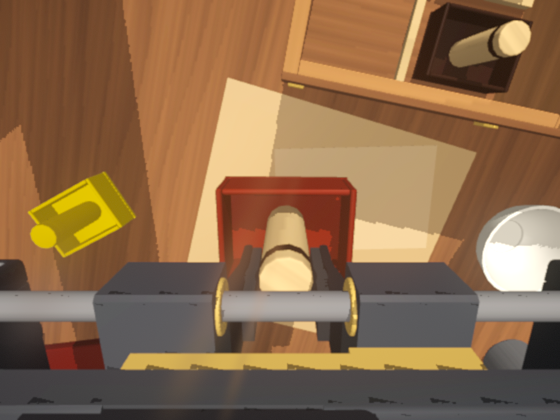

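```bash
python3 -m inch '{"dp":[[0,0,0],[0,0,0],[0,2,-8],[0,4,-16],[0,6,-22],[0,6,-25],[0,6,-25],[0,6,-25],[0,5,-20],[0,4,-14],[0,2,-7],[0,0,-2],[0,0,0],[0,0,0]],"yaw":[4,4,3,0,0,0,0,0,0,0,0,0,0,0]}' |egrep "pos|force"
python3 -m inch '{"dp":[[5,0,0],[10,0,0],[10,0,0],[0,0,0],[0,0,0]],"yaw":[0,0,0,0,0]}' |egrep "pos|force"
python3 - <<'E'
from h import *
to(ch(-.056,-.055,.0597),4.2)
cap("wrist","w18")
E
```

```text
position: [0.4795, -0.0786, 0.2122]
force: [0.2, -0.2, -1.5]
position: [0.4793, -0.0785, 0.1871]
force: [0.2, -0.3, -1.5]
t 37.6333 pos [ 0.4793 -0.0785  0.1871] yawnow 4.13 F [ 0.2 -0.3 -1.5]
 yaw rows total -0.07  now-axes [127.4   2.6   0.2]  after-yaw axes [1.274e+02 2.400e+00 1.000e-01] dist 127
```

View pics/w18.png

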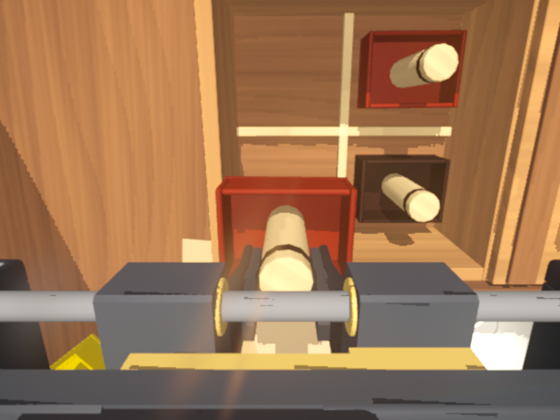

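```bash
python3 -m inch '{"dp":[[8,1,0],[18,0,0],[22,0,0],[22,0,0],[18,0,0],[12,0,0],[8,0,0],[0,0,0]],"yaw":[0,0,0,0,0,0,0,0]}'| egrep "pos|force"
python3 - <<'E'
from h import *
cap("wrist","w19")
E
python3 -m inch '{"dp":[[4,0,0],[4,0,0],[3,0,0],[0,0,0]],"yaw":[0,0,0,0]}'| egrep "pos|force"
for i in 1 2 3 ; do python3 -m inch '{"dp":[[1.5,0,0],[0,0,0]],"yaw":[0,0]}'| egrep "pos|force"; done
```

```text
position: [0.4802, -0.0778, 0.0784]
force: [-0.9, -0.2, -1.5]
position: [0.4808, -0.0779, 0.0686]
force: [-0.2, 0.4, -1.3]
position: [0.4809, -0.0779, 0.0672]
force: [0.2, -0.1, -0.9]
position: [0.4808, -0.0779, 0.0657]
force: [-0.1, 0.0, -1.8]
position: [0.4808, -0.0779, 0.0641]
force: [0.2, 0.3, -1.6]
```

View pics/w19.png

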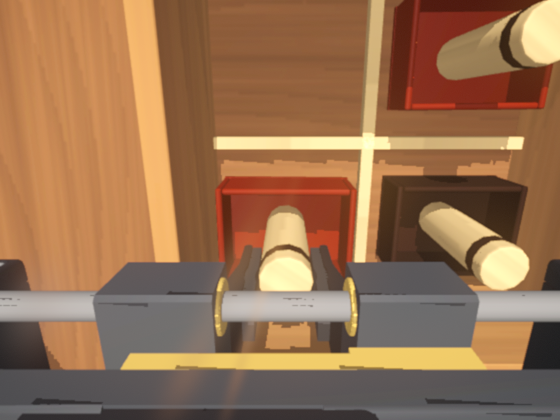

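```bash
python3 - <<'E'
from h import *
a=np.radians(CY);R=np.array([[np.cos(a),np.sin(a)],[-np.sin(a),np.cos(a)]])
_,K,T=load("w19"); z=.0784-.0477+.038
for p in [(218,190),(354,190)]: print((R@(onz(K,T,*p,z)[:2]-CO)).round(4))
for p in [(358,200),(370,200)]: print("slat",(R@(onz(K,T,*p,.022)[:2]-CO)).round(4))
print("wall",(R@(onz(K,T,160,190,.114)[:2]-CO)).round(4))
E
for i in 1 2 3 4; do python3 -m inch '{"dp":[[1.5,0,0],[0,0,0]],"yaw":[0,0]}'| egrep "pos|force"; done
```

```text
[-0.0956 -0.0211]
[-0.0159 -0.021 ]
slat [-0.0028 -0.04  ]
slat [ 0.006  -0.0399]
wall [-0.1121 -0.0101]
position: [0.4807, -0.0779, 0.0625]
force: [-0.0, 0.4, -1.4]
position: [0.4807, -0.0779, 0.061]
force: [0.3, -0.0, -1.9]
position: [0.4809, -0.078, 0.0597]
force: [0.5, -0.9, -1.5]
position: [0.4809, -0.078, 0.0596]
force: [-1.5, 0.3, 12.3]
```

```bash
python3 -m inch '{"dp":[[-1,0,0],[0,0,0],[0,0,0],[0,0,0]],"yaw":[0,0,0,0]}' 48
python3 -m inch '{"dp":[[-6,0,0],[-15,0,0],[-25,0,0],[-30,0,0],[-30,0,0],[-30,0,0],[-25,0,0],[-15,0,0],[0,0,0],[0,0,0],[0,0,0],[0,0,0],[0,0,0],[0,0,0],[0,0,0],[0,0,0]],"yaw":[0,0,0,-6.9,-6.9,-6.9,-6.9,-6.9,-6.9,-6.9,-6.9,-6.9,-6.9,-6.9,-6.9,-7]}' 48
python3 -m inch '{"dp":[[0,0,0],[0,0,0]],"yaw":[-0.2,0]}' 0
python3 - <<'E'
from h import *
to(ch(.20,0,.23),94.2)
cap("wrist","w20");cap("top","t20")
im=load("t20")[0];cv2.imwrite("pics/z12.png",cv2.resize(im[80:300,200:380],None,fx=2.7,fy=2.7,interpolation=cv2.INTER_CUBIC))
E
```

```text
time_s: 40.23
position: [0.4809, -0.0779, 0.0591]
tcp_rot: [[0.0, 0.997, 0.073], [-0.0, 0.073, -0.997], [-1.0, 0.0, 0.0]]
force: [-0.3, -0.0, -0.7]
opening: 0.499
time_s: 41.57
position: [0.4805, -0.0777, 0.2354]
tcp_rot: [[-0.0, -0.076, 0.997], [0.0, 0.997, 0.076], [-1.0, 0.0, -0.0]]
force: [0.6, -0.2, 0.5]
opening: 0.552
time_s: 41.73
position: [0.4806, -0.0778, 0.2353]
tcp_rot: [[-0.0, -0.07, 0.998], [0.0, 0.998, 0.07], [-1.0, 0.0, -0.0]]
force: [0.6, 0.1, 0.2]
opening: 0.474
t 41.7333 pos [ 0.4806 -0.0778  0.2353] yawnow 94.03 F [0.6 0.1 0.2]
 yaw rows total -0.17  now-axes [  5.3  55.  256.8]  after-yaw axes [  5.3  54.3 257. ] dist 263
```

View pics/w20.png

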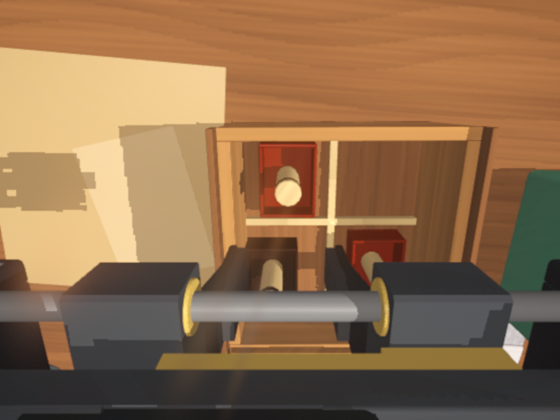

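View pics/z12.png

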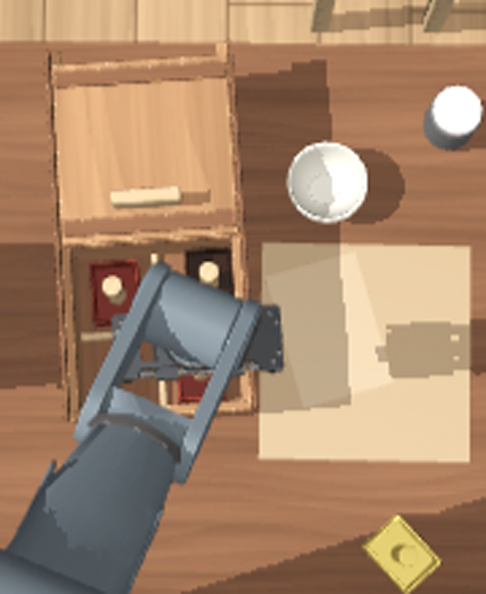

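```bash
python3 -m inch '{"dp":[[0,4,12],[0,6,24],[0,6,28],[0,6,28],[0,6,28],[0,6,28],[0,6,28],[0,6,28],[0,4,24],[0,4,16],[0,0,8],[0,0,4],[0,0,0]],"yaw":[0,0,0,0,0,0,0,0,0,0,0,0,0]}' 0|egrep "pos|force"
python3 -m inch '{"dp":[[10,0,0],[20,0,0],[25,0,0],[25,0,0],[20,0,0],[12,0,0],[6,0,0],[3,0,0],[0,0,0]],"yaw":[0,0,0,0,0,0,0,0,0]}' 0|egrep "pos|force"
python3 - <<'E'
from h import *
to(ch(-.0515,0,.113),94.2)
cap("wrist","w21")
E
```

```text
position: [0.7325, -0.0052, 0.2345]
force: [-0.8, 0.2, 0.7]
position: [0.7322, -0.0056, 0.1144]
force: [0.5, -0.1, -0.2]
t 43.6667 pos [ 0.7322 -0.0056  0.1144] yawnow 94.18 F [ 0.5 -0.1 -0.2]
 yaw rows total -0.02  now-axes [   1.4    0.5 -250.7]  after-yaw axes [   1.4    0.6 -250.7] dist 251
```

View pics/w21.png

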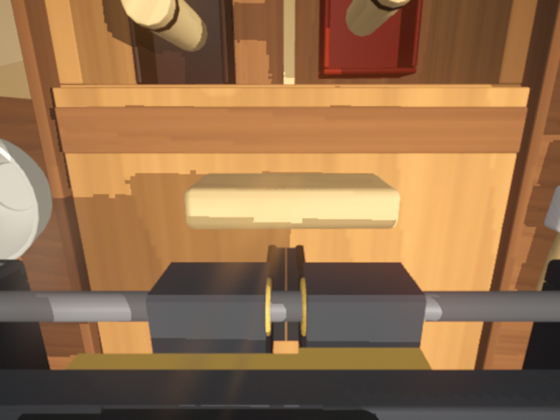

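Fingers are behind the batten. Push shut.

```bash
python3 -m inch '{"dp":[[0,0,-5],[0,0,-8],[0,0,-10],[0,0,-12],[0,0,-12],[0,0,-12],[0,0,-12],[0,0,-12],[0,0,-12],[0,0,-12],[0,0,-12],[0,0,-12],[0,0,-12],[0,0,-12],[0,0,-12],[0,0,-12],[0,0,-12],[0,0,-12],[0,0,-12],[0,0,-12]],"yaw":[0,0,0,0,0,0,0,0,0,0,0,0,0,0,0,0,0,0,0,0]}' 0|egrep "pos|force"
python3 -m inch '{"dp":[[0,0,-8],[0,0,-6],[0,0,-3],[0,0,0]],"yaw":[0,0,0,0]}' 0|egrep "pos|force"
python3 - <<'E'
from h import *
to(ch(-.0515,0,.113),94.2)
E
for i in 1 2 3; do python3 -m inch '{"dp":[[0,0,-3],[0,0,-1]],"yaw":[0,0]}' 0 | egrep "pos|force"; done
```

```text
position: [0.5074, -0.0221, 0.1156]
force: [3.4, 0.3, -2.9]
position: [0.4887, -0.0233, 0.1149]
force: [1.6, 0.1, 0.6]
t 45.7167 pos [ 0.4887 -0.0233  0.1149] yawnow 94.2 F [1.6 0.1 0.6]
 yaw rows total 0.0  now-axes [ 1.9  0.5 -6.5]  after-yaw axes [ 1.9  0.5 -6.5] dist 7
position: [0.4855, -0.0237, 0.1145]
force: [2.6, -0.3, 1.6]
position: [0.4839, -0.0239, 0.1146]
force: [8.6, 4.4, -1.9]
position: [0.4841, -0.024, 0.1147]
force: [16.4, 7.9, -7.2]
```

```bash
python3 -m inch '{"dp":[[0,0,6],[-10,0,2],[-25,0,0],[-35,0,0],[-35,0,0],[-35,0,0],[-30,0,0],[-20,0,0],[0,0,0]],"yaw":[0,0,0,0,0,0,0,0,0]}' 0|egrep "pos|force"
python3 - <<'E'
from h import *
cap("top","t22")
im=load("t22")[0];cv2.imwrite("pics/z13.png",cv2.resize(im[80:300,200:380],None,fx=2.7,fy=2.7,interpolation=cv2.INTER_CUBIC))
E
python3 -m inch '{"dp":[[0,10,0],[0,20,0],[0,30,0],[0,30,0],[0,30,0],[0,30,0],[0,30,0],[0,30,0],[0,30,0],[0,25,0],[0,20,0],[0,12,0],[0,6,0],[0,0,0],[0,0,0]],"yaw":[0,0,0,0,0,0,0,0,0,0,0,0,0,0,0]}' 0|egrep "pos|force"
python3 - <<'E'
from h import *
cap("wrist","w22")
E
```

```text
position: [0.4858, -0.0241, 0.3079]
force: [-0.7, -0.2, 0.1]
position: [0.4621, 0.2781, 0.3033]
force: [0.2, 0.1, -0.4]
```

View pics/w22.png

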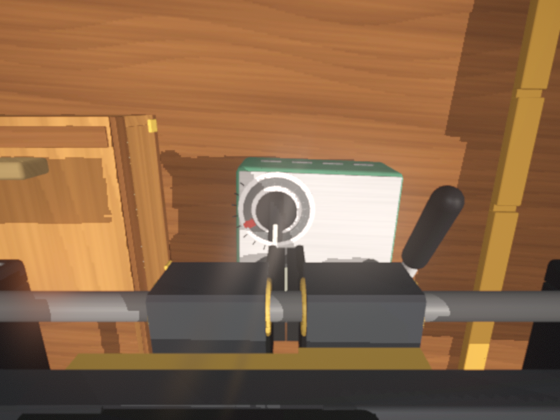

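View pics/z13.png

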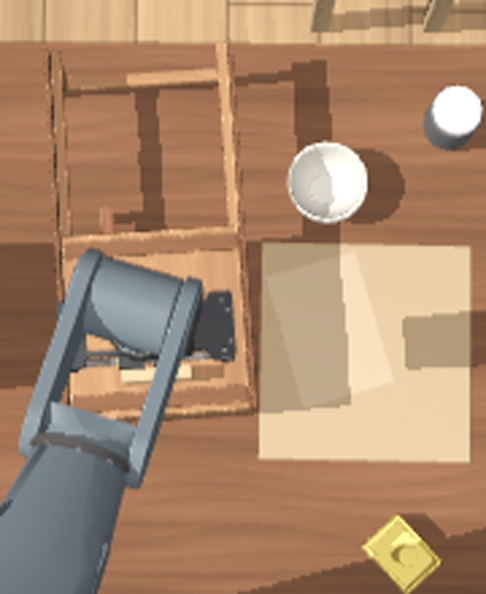

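Run:
```python
from h import *
_,K,T=load("w22");_,Kt,Tt=load("top0");_,Ks,Ts=load("scene0")
x=tri([ray(K,T,431,228),ray(Kt,Tt,130.5,80+447/3.3),ray(Ks,Ts,130+715/2.4,170+415/2.4)]);print("sleeve",x)
print("ring",onz(K,T,273,209,.104),"mark",onz(K,T,250,224,.104))
c=onz(K,T,273,209,.104);m=onz(K,T,250,224,.104);print(np.degrees(np.arctan2(m[1]-c[1],m[0]-c[0])))
a,b=onz(K,T,241,172,.1),onz(K,T,400,176,.1);print(a,b,np.degrees(np.arctan2((b-a)[1],(b-a)[0]))-90,np.linalg.norm(b-a))
to([.452,.386,.30],92)
```

```text
sleeve (array([0.46216909, 0.38728352, 0.24536981]), [np.float64(0.0012866734286503963), np.float64(0.002944117660211357), np.float64(0.002052497358529814)])
ring [0.50012114 0.26531653 0.104     ] mark [0.52103772 0.23889145 0.104     ]
-51.636885102605504
[0.45929587 0.22530146 0.1       ] [0.45015551 0.41024065 0.1       ] 2.8294621123297787 0.18516492809341983
t 48.3167 pos [0.4624 0.2777 0.3036] yawnow 94.16 F [ 0.5 -0.3  0.7]
 yaw rows total 2.16  now-axes [  3.5 108.7  -2.5]  after-yaw axes [  3.6 108.5  -6.6] dist 109
```

```bash
python3 -m inch '{"dp":[[0,10,0],[0,20,-1],[0,25,-1],[0,25,-1],[0,18,0],[0,10,0],[10,0,0],[16,0,0],[16,0,0],[4,0,0],[0,0,0]],"yaw":[2,0,0,0,0,0,0,0,0,0,0]}' 0|egrep "pos|force"
for i in 1 2 3; do python3 -m inch '{"dp":[[5,0,0],[6,0,0],[6,0,0]],"yaw":[0,0,0]}' 0|egrep "pos|force"; done
python3 - <<'E'
from h import *
cap("scene","s23")
im=load("s23")[0];cv2.imwrite("pics/z14.png",cv2.resize(im[230:420,280:520],None,fx=3.1,fy=3.1,interpolation=cv2.INTER_CUBIC))
E
```

```text
position: [0.4543, 0.3844, 0.2562]
force: [0.0, 0.5, 0.0]
position: [0.4559, 0.3865, 0.2419]
force: [-0.0, -0.1, 1.8]
position: [0.4553, 0.3867, 0.2243]
force: [-1.1, -0.8, 3.5]
position: [0.455, 0.3867, 0.207]
force: [-1.4, -0.4, 4.4]
```

View pics/z14.png

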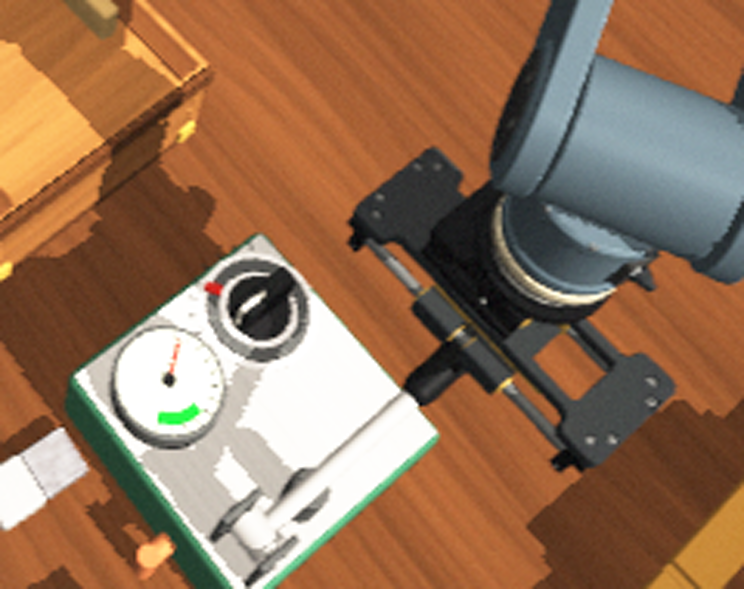

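```bash
python3 -m inch '{"dp":[[12,0,0],[14,0,0],[14,0,0],[14,0,0],[12,0,0],[8,0,0]],"yaw":[0,0,0,0,0,0]}' 0|egrep "pos|force"
for i in 1 2 3 4; do python3 -m inch '{"dp":[[2,0,0],[2,0,0]],"yaw":[0,0]}' 0|egrep "pos|force"; done
```

```text
position: [0.4517, 0.3864, 0.1321]
force: [-6.9, 1.0, 10.2]
position: [0.4517, 0.3864, 0.1287]
force: [-7.5, 0.4, 10.4]
position: [0.4519, 0.3864, 0.1252]
force: [-7.1, 0.2, 9.8]
position: [0.4519, 0.3865, 0.1231]
force: [-11.3, -2.5, 29.6]
position: [0.4521, 0.3866, 0.1221]
force: [-16.4, -6.0, 46.1]
```

```bash
python3 -m inch '{"dp":[[-10,0,0],[-16,0,0],[-18,0,0],[-18,0,0],[-18,0,0],[-18,0,0],[-18,0,0],[-16,0,0],[-10,0,0],[-6,0,0],[0,0,0],[0,0,0]],"yaw":[0,0,0,0,0,0,0,0,0,0,0,0]}' 0|egrep "pos|force"
python3 - <<'E'
from h import *
cap("scene","s24")
im=load("s24")[0];cv2.imwrite("pics/z15.png",cv2.resize(im[230:420,280:520],None,fx=3.1,fy=3.1,interpolation=cv2.INTER_CUBIC))
E
```

```text
position: [0.4547, 0.3862, 0.2643]
force: [0.3, -0.1, 0.1]
```

View pics/z15.png

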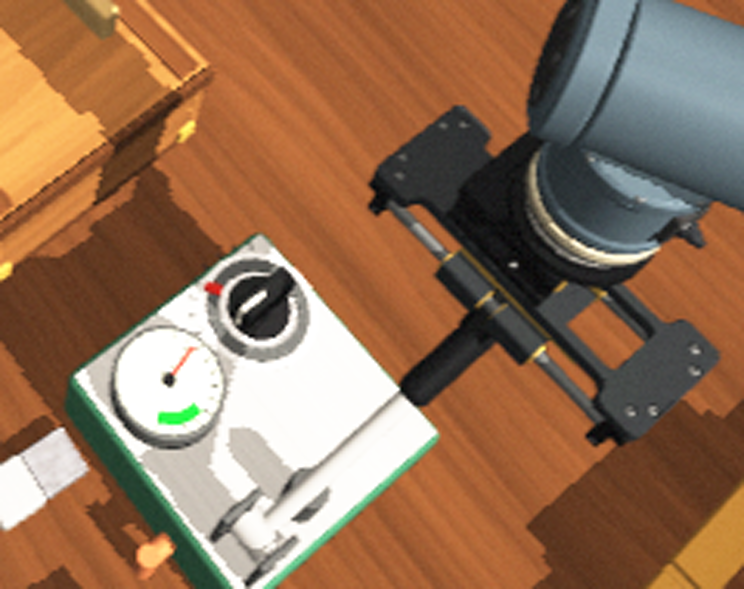

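```bash
python3 -m inch '{"dp":[[10,0,0],[16,0,0],[18,0,0],[18,0,0],[18,0,0],[18,0,0],[18,0,0],[14,0,0],[10,0,0],[4,0,0],[0,0,0]],"yaw":[0,0,0,0,0,0,0,0,0,0,0]}' 0|egrep "pos|force"
python3 -m inch '{"dp":[[-10,0,0],[-16,0,0],[-18,0,0],[-18,0,0],[-18,0,0],[-18,0,0],[-18,0,0],[-16,0,0],[-10,0,0],[-2,0,0],[0,0,0],[0,0,0],[0,0,0]],"yaw":[0,0,0,0,0,0,0,0,0,0,0,0,0]}' 0|egrep "pos|force"
python3 -m inch '{"dp":[[10,0,0],[16,0,0],[18,0,0],[18,0,0],[18,0,0],[18,0,0],[18,0,0],[14,0,0],[10,0,0],[4,0,0],[0,0,0]],"yaw":[0,0,0,0,0,0,0,0,0,0,0]}' 0|egrep "pos|force"
python3 -m inch '{"dp":[[-10,0,0],[-16,0,0],[-18,0,0],[-18,0,0],[-18,0,0],[-18,0,0],[-18,0,0],[-16,0,0],[-10,0,0],[-2,0,0],[0,0,0],[0,0,0],[0,0,0]],"yaw":[0,0,0,0,0,0,0,0,0,0,0,0,0]}' 0|egrep "pos|force"
python3 - <<'E'
from h import *
cap("scene","s25")
im=load("s25")[0];cv2.imwrite("pics/z16.png",cv2.resize(im[230:420,280:520],None,fx=3.1,fy=3.1,interpolation=cv2.INTER_CUBIC))
E
```

```text
position: [0.4513, 0.386, 0.1233]
force: [-11.3, -2.7, 25.8]
position: [0.4543, 0.386, 0.2635]
force: [-0.6, -1.3, -0.5]
position: [0.4516, 0.3862, 0.1234]
force: [-10.5, -2.9, 24.2]
position: [0.4543, 0.386, 0.2635]
force: [-0.3, -0.2, 0.7]
```

View pics/z16.png

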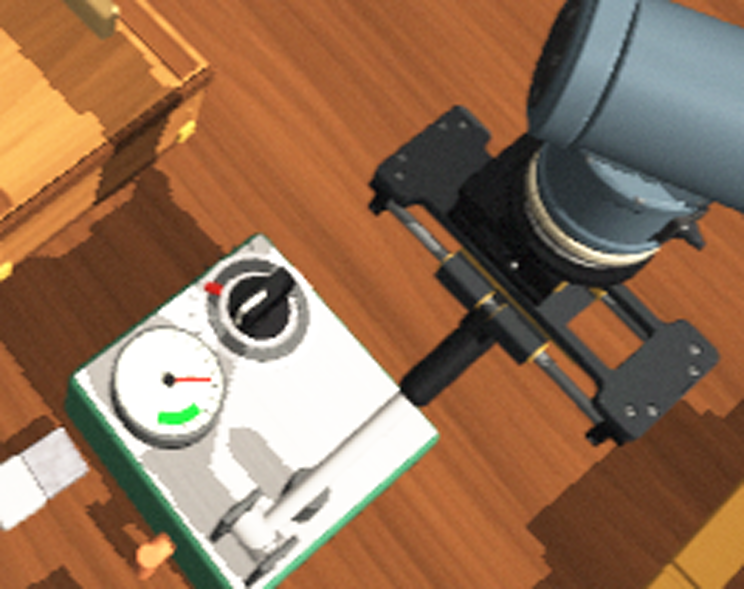

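```bash
python3 -m inch '{"dp":[[10,0,0],[16,0,0],[18,0,0],[18,0,0],[18,0,0],[18,0,0],[18,0,0],[14,0,0],[10,0,0],[4,0,0],[0,0,0]],"yaw":[0,0,0,0,0,0,0,0,0,0,0]}' 0|egrep "pos|force"
python3 -m inch '{"dp":[[-10,0,0],[-16,0,0],[-18,0,0],[-18,0,0],[-18,0,0],[-18,0,0],[-18,0,0],[-16,0,0],[-10,0,0],[-2,0,0],[0,0,0],[0,0,0],[0,0,0]],"yaw":[0,0,0,0,0,0,0,0,0,0,0,0,0]}' 0|egrep "pos|force"
python3 -m inch '{"dp":[[10,0,0],[16,0,0],[18,0,0],[18,0,0],[18,0,0],[18,0,0],[18,0,0],[14,0,0],[10,0,0],[4,0,0],[0,0,0]],"yaw":[0,0,0,0,0,0,0,0,0,0,0]}' 0|egrep "pos|force"
python3 -m inch '{"dp":[[-10,0,0],[-16,0,0],[-18,0,0],[-18,0,0],[-18,0,0],[-18,0,0],[-18,0,0],[-16,0,0],[-10,0,0],[-2,0,0],[0,0,0],[0,0,0],[0,0,0]],"yaw":[0,0,0,0,0,0,0,0,0,0,0,0,0]}' 0|egrep "pos|force"
python3 -m inch '{"dp":[[10,0,0],[16,0,0],[18,0,0],[18,0,0],[18,0,0],[18,0,0],[18,0,0],[14,0,0],[10,0,0],[4,0,0],[0,0,0]],"yaw":[0,0,0,0,0,0,0,0,0,0,0]}' 0|egrep "pos|force"
python3 -m inch '{"dp":[[-10,0,0],[-16,0,0],[-18,0,0],[-18,0,0],[-18,0,0],[-18,0,0],[-18,0,0],[-16,0,0],[-12,0,0],[-14,0,0],[-14,0,0],[-14,0,0],[0,0,0]],"yaw":[0,0,0,0,0,0,0,0,0,0,0,0,0]}' 0|egrep "pos|force"
python3 - <<'E'
from h import *
cap("scene","s26")
im=load("s26")[0];cv2.imwrite("pics/z17.png",cv2.resize(im[230:420,280:520],None,fx=3.1,fy=3.1,interpolation=cv2.INTER_CUBIC))
E
```

```text
position: [0.4517, 0.3863, 0.1235]
force: [-11.2, -2.5, 23.1]
position: [0.4543, 0.386, 0.2636]
force: [0.6, 0.4, 0.3]
position: [0.4516, 0.3862, 0.1234]
force: [-10.4, -1.9, 24.7]
position: [0.4543, 0.386, 0.2635]
force: [0.5, 0.4, -0.4]
position: [0.4516, 0.3862, 0.1234]
force: [-10.8, -2.4, 24.7]
position: [0.4563, 0.3872, 0.3087]
force: [0.3, 0.5, -0.0]
```

View pics/z17.png

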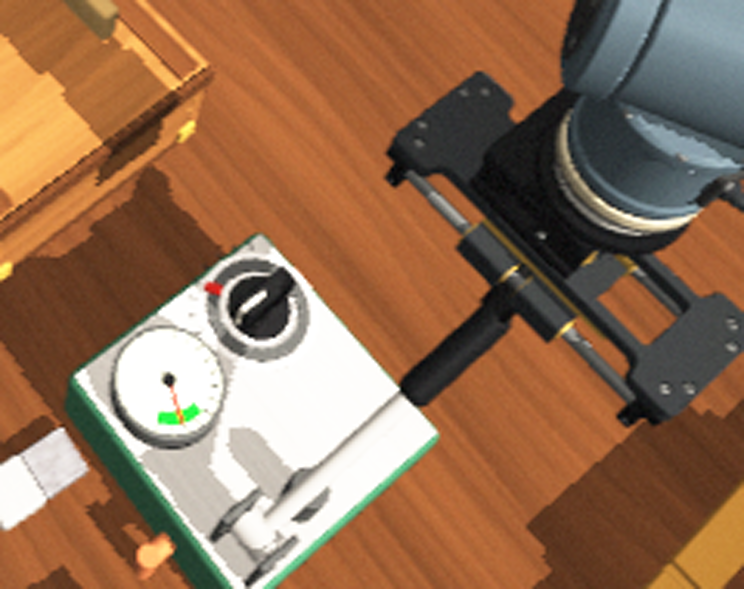

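```bash
python3 -m inch '{"dp":[[0,-10,4],[0,-20,8],[0,-25,8],[0,-25,8],[0,-20,8],[0,-14,6],[0,-8,4],[0,-2,0],[0,0,0],[0,0,0]],"yaw":[0,0,0,0,0,0,0,0,0,0]}' 60|egrep "pos|force"
python3 - <<'E'
from h import *
to([.500,.265,.25],92.3)
cap("wrist","w27"); im=load("w27")[0]
cv2.imwrite("pics/z18.png",cv2.resize(im[110:290,180:420],None,fx=3.3,fy=3.3,interpolation=cv2.INTER_CUBIC))
E
```

```text
position: [0.5053, 0.2647, 0.3066]
force: [-0.1, 0.7, 0.0]
t 63.1833 pos [0.5053 0.2647 0.3066] yawnow 92.21 F [-0.1  0.7  0. ]
 yaw rows total -0.09  now-axes [56.6  0.5 -5.2]  after-yaw axes [56.6  0.5 -5.3] dist 57
```

View pics/z18.png

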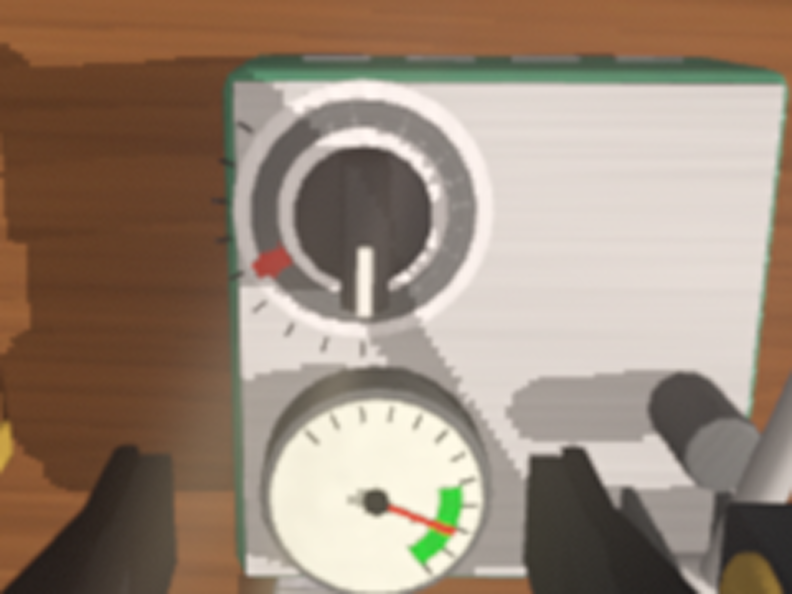

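Run:
```python
from h import *
_,K,T=load("w27"); g=lambda x,y:(180+x/3.3,110+y/3.3)
c=onz(K,T,*g(364,210),.104)
for m in [(272,262),(262,268),(283,257)]:
    m=onz(K,T,*g(*m),.104);d=m-c;print(c.round(4),m.round(4),np.degrees(np.arctan2(d[1],d[0])).round(1),np.linalg.norm(d[:2]))
p,q=onz(K,T,*g(365,248),.144),onz(K,T,*g(364,316),.144);d=q-p;print("pointer",p,q,np.degrees(np.arctan2(d[1],d[0])))
_,K2,T2=load("w22")
a=cv2.resize(load("w22")[0][150:270,220:300],None,fx=6,fy=5,interpolation=cv2.INTER_CUBIC);cv2.imwrite("pics/z19.png",a)
for n in ["FL edge"]:
    a,b=onz(K,T,*g(235,83),.1),onz(K,T,*g(783,85),.1);d=b-a;print("front yaw",np.degrees(np.arctan2(d[1],d[0]))-90,np.linalg.norm(d))
```

```text
[0.5004 0.2698 0.104 ] [0.5205 0.2378 0.104 ] -57.9 0.037760755428480695
[0.5004 0.2698 0.104 ] [0.5228 0.2343 0.104 ] -57.7 0.041995303025996564
[0.5004 0.2698 0.104 ] [0.5185 0.2417 0.104 ] -57.2 0.03342043719644201
pointer [0.5049728  0.26974819 0.144     ] [0.52752847 0.27041778 0.144     ] 1.70039500031686
front yaw 2.0704407815823345 0.18856784209456218
```

View pics/z19.png

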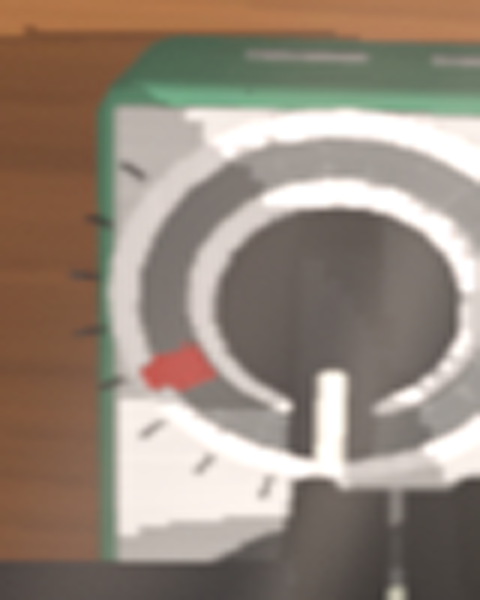

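```bash
python3 -m inch '{"dp":[[10,3,-5],[20,0,0],[30,0,0],[30,0,0],[30,0,0],[30,0,0],[25,0,0],[15,0,0],[8,0,0],[5,0,0],[3,0,0],[0,0,0],[0,0,0]],"yaw":[0,0,0,0,0,0,0,0,0,0,0,0,0]}' 60|egrep "pos|force"
python3 - <<'E'
from h import *
to([.500,.268,.099],92)
cap("wrist","w28");
E
```

```text
position: [0.5015, 0.2676, 0.1022]
force: [0.1, 0.4, -1.2]
t 64.3167 pos [0.5015 0.2676 0.1022] yawnow 92.22 F [ 0.1  0.4 -1.2]
 yaw rows total 0.22  now-axes [ 3.2  0.5 -1.5]  after-yaw axes [ 3.2  0.5 -1.5] dist 4
```

View pics/w28.png

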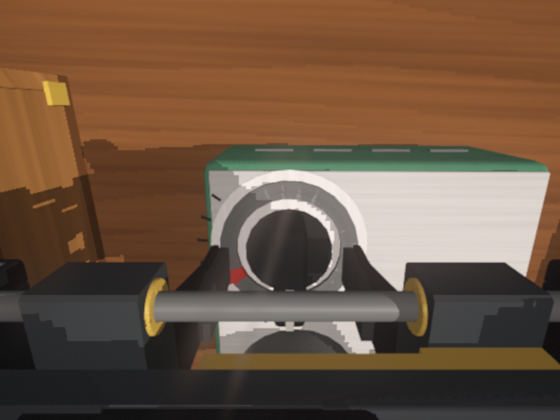

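```bash
python3 -m inch '{"dp":[[2,0,-1],[1,0,0],[0,0,0],[0,0,0],[0,0,0],[0,0,0],[0,0,0],[0,0,0],[0,0,0]],"yaw":[0,0,0,0,0,0,0,0,0]}' 0
for i in 1 2 3 4; do python3 -m inch '{"dp":[[-2,0,0],[-2,0,0]],"yaw":[0,0]}' |egrep "pos|force"; done
python3 -m inch '{"dp":[[0,0,0],[0,0,0]],"yaw":[0,0]}'
```

```text
time_s: 65.12
position: [0.4998, 0.2691, 0.0983]
tcp_rot: [[0.0, -0.037, 0.999], [0.004, 0.999, 0.037], [-1.0, 0.004, 0.001]]
force: [-0.3, 5.9, -0.9]
opening: 0.181
position: [0.4997, 0.2691, 0.1017]
force: [0.9, 6.1, -4.7]
position: [0.4997, 0.2691, 0.1057]
force: [0.5, 5.8, -5.2]
position: [0.4997, 0.2691, 0.1097]
force: [-0.2, 6.4, -4.5]
position: [0.4996, 0.2691, 0.1126]
force: [4.5, 7.5, -25.3]
time_s: 65.95
position: [0.4997, 0.2691, 0.1125]
tcp_rot: [[-0.0, -0.037, 0.999], [0.004, 0.999, 0.037], [-1.0, 0.004, -0.0]]
force: [2.1, 6.5, -10.9]
opening: 0.181
```

```bash
python3 -m inch '{"dp":[[0,1.5,0],[1,0,0],[0,0,0]],"yaw":[0,0,0]}' |egrep "pos|force"
python3 -m inch '{"dp":[[0,0,0],[0,0,0],[0,0,0],[0,0,0],[0,0,0],[0,0,0]],"yaw":[3,5,5,5,5,5]}' |egrep "pos|force"
python3 -m inch '{"dp":[[0,0,0],[0,0,0],[0,0,0],[0,0,0],[0,0,0],[0,0,0],[0,0,0],[0,0,0],[0,0,0]],"yaw":[5,5,5,5,5,4,2.5,0,0]}'
python3 - <<'E'
from h import *
to([.5,.269,.112],32.5)
cap("wrist","w29"); cap("scene","s29")
im=load("s29")[0];cv2.imwrite("pics/z20.png",cv2.resize(im[230:420,280:520],None,fx=3.1,fy=3.1,interpolation=cv2.INTER_CUBIC))
E
```

```text
position: [0.4997, 0.2692, 0.1124]
force: [2.3, 3.3, -10.3]
position: [0.4997, 0.2694, 0.1124]
force: [2.4, 5.5, -11.3]
time_s: 67.45
position: [0.4999, 0.2696, 0.1124]
tcp_rot: [[0.0, 0.842, 0.539], [0.002, 0.539, -0.842], [-1.0, 0.002, -0.002]]
force: [2.5, 4.7, -11.8]
opening: 0.182
t 67.45 pos [0.4999 0.2696 0.1124] yawnow 32.63 F [  2.5   4.7 -11.8]
 yaw rows total 0.13  now-axes [ 0.4 -0.3  0.6]  after-yaw axes [ 0.4 -0.3  0.6] dist 1
```

View pics/w29.png

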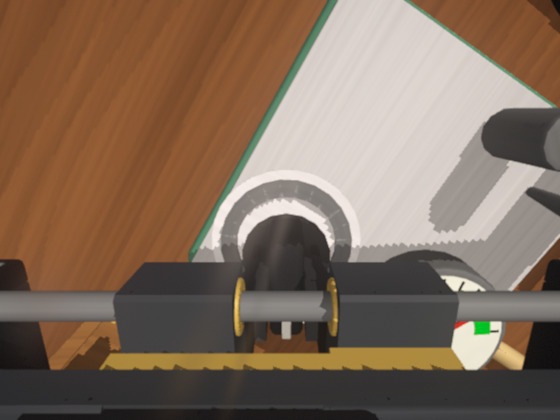

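View pics/z20.png

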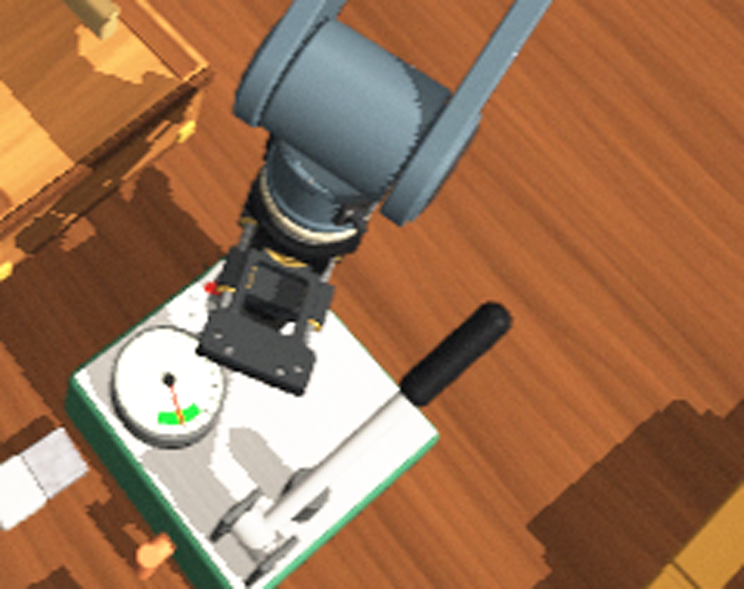

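```bash
python3 -m inch '{"dp":[[3,0,0],[3,0,0],[3,0,0],[3,0,0],[0,0,0]],"yaw":[0,0,0,0,0]}' |egrep "pos|force"
for i in 1 2 3 4; do python3 -m inch '{"dp":[[2,0,0],[0,0,0]],"yaw":[0,0]}' |egrep "pos|force"; done
```

```text
position: [0.5, 0.2696, 0.1019]
force: [1.5, 6.0, -1.5]
position: [0.5, 0.2696, 0.1001]
force: [-0.6, 5.6, 0.5]
position: [0.5, 0.2697, 0.0983]
force: [-0.4, 5.5, 2.5]
position: [0.5001, 0.2697, 0.0981]
force: [-3.0, 4.4, 12.7]
position: [0.5002, 0.2697, 0.0979]
force: [-6.8, 3.5, 23.4]
```

```bash
python3 -m inch '{"dp":[[-2,0,0],[-2,0,0],[0,0,0],[0,0,0],[0,0,0],[0,0,0]],"yaw":[0,0,0,0,0,0]}' 60 |egrep "pos|force|open"
python3 -m inch '{"dp":[[-5,0,0],[-15,0,0],[-25,0,0],[-30,0,0],[-30,0,0],[-30,0,0],[-30,0,0],[-30,0,0],[-20,0,0],[0,0,0]],"yaw":[0,0,0,0,0,0,0,0,0,0]}' 60 |egrep "pos|force|open"
python3 - <<'E'
from h import *
cap("wrist","w30"); cap("scene","s30")
im=load("s30")[0];cv2.imwrite("pics/z21.png",cv2.resize(im[230:420,280:520],None,fx=3.1,fy=3.1,interpolation=cv2.INTER_CUBIC))
E
```

```text
position: [0.4994, 0.2682, 0.0967]
force: [-0.5, 0.5, 1.4]
opening: 0.55
position: [0.5024, 0.2695, 0.3177]
force: [0.2, -0.2, 0.2]
opening: 0.687
```

View pics/w30.png

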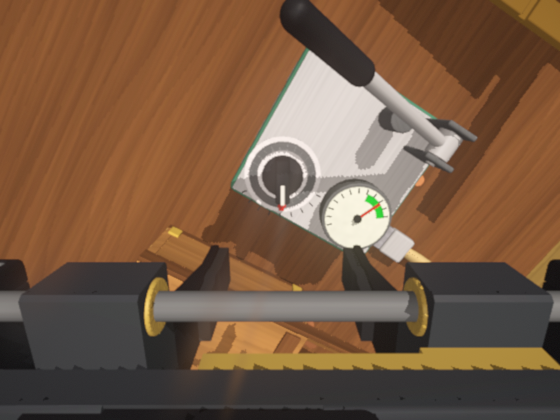

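View pics/z21.png

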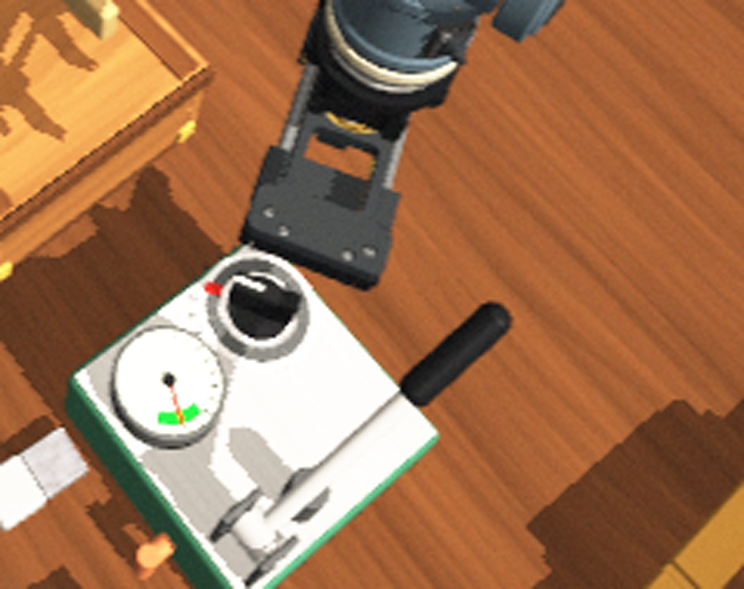

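Run:
```python
from h import *
im,K,T=load("w30");cv2.imwrite("pics/z22.png",cv2.resize(im[120:240,230:330],None,fx=5,fy=5,interpolation=cv2.INTER_CUBIC))
cap("top","t30");im=load("t30")[0];cv2.imwrite("pics/z23.png",cv2.resize(im[80:300,100:340],None,fx=2.7,fy=2.7,interpolation=cv2.INTER_CUBIC))
```

```text
(no output)
```

View pics/z22.png

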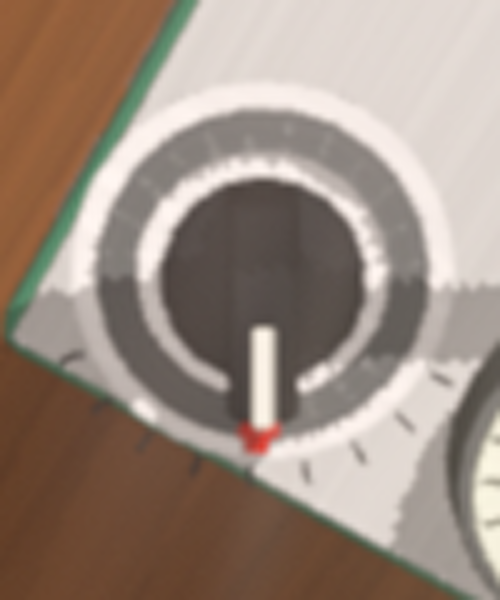

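View pics/z23.png

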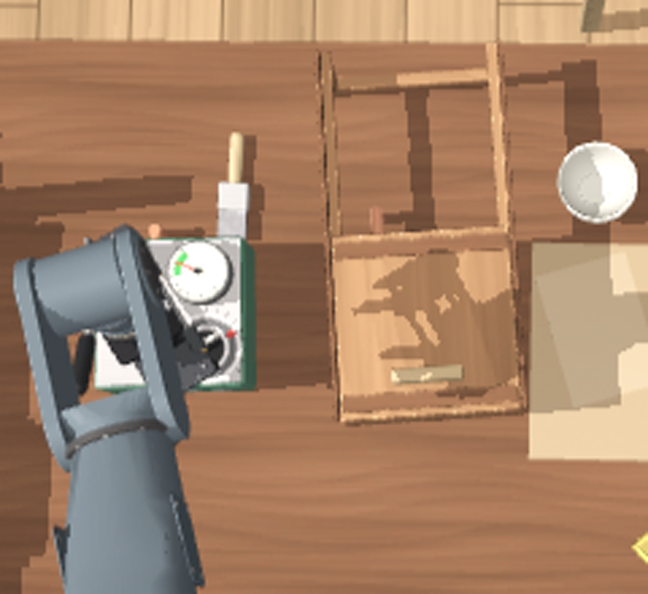

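Run:
```python
from h import *
s=bot.read_state();print(s["time_s"],s["force"])
print(bot.hand_in())
```

```text
70.1167 [-0.43634532 -0.24365833 -0.41370922]
the job is handed in; nothing more can be done
None
```

The job is handed in at 70 s of the 210 s allowed; `hand_in` gave no verdict, so these are my own checks.

**What was done**
- **Boxes:** only three were there: one black-brown and two red-brown. I carried each by its stick to a bay of its own and set it down. Peak force on touchdown was about 4, 1.4 and 12 N.
- **Lid:** it started about 80–90 mm open, so I opened it fully first. After the boxes were in, I pushed it shut until it hit its stop (8–16 N).
- **Pump:** six full strokes. The lever was let up after each.
- **Timer:** I pulled the knob out about 14 mm to its stop, turned it about 59.5° clockwise, and pushed it home.

**Last checks**
- **Boxes:** all three stood upright in their bays in the pictures taken just before the lid was closed. With the lid shut they could not be seen again.
- **Lid:** it looked shut in the last top view.
- **Gauge and lever:** the needle stood in mid-green and the lever was up.
- **Knob:** it went back to the height where it started, and the pointer lay on the red mark.
- **Robot and bystanders:** the arm was clear, with no outside force. I saw no move of brush or bowl in the last top view. I did not measure them.

**What disagreed**
- **Fingertip position:** touching the top of the lid's grip showed the fingertips about 19 mm behind the reported tool point, not 11 mm ahead. My first push passed over the grip without touching it; I corrected all later heights for this.
- **Camera positions:** wrist and top camera positions differed by about 4–5 mm sideways, more than the stated 2 mm. The stick tops measured 80–89 mm against the 90 mm given.

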